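# Clear the stacked trays and nest the dishes

## Task

Lift the upper tray off by its grip fin and set it down square in the middle of the cork mat, then move the grey remote and the keyring fob from the lower tray into the upper one. Then nest all the round dishes that are there in the emptied lower tray, largest first so that each smaller one stands flat inside the next, each with its ear pointing straight towards the side of the tray that has the notch (square to that side, all the ears in line). Leave the black remote, the chrome ornament and the pill case where they are.

Things in the scene. Friction and masses are not known exactly. Their poses are not given: they have to be found in the camera images.
- lower_tray: white ceramic lower tray, fixed, 170 (x) x 210 (y) mm outside, 36 high, walls 4 thick, floor 6 thick; origin under its centre, z up; a 40 mm wide notch is cut right through the middle of its +x wall. At the start the upper tray lies squarely on its rim, covering it
- notch (a point): middle of the notch in the lower tray's +x wall
- upper_tray: white ceramic upper tray, loose, about 0.45 kg, 170 (x) x 210 (y) mm, outer wall 16 high and 4 thick, floor 6 thick; origin under its centre, z up. A rib 6 thick, 16 high runs along x through the middle, parting it into two bays each 162 x 98 mm, centred at y = +-52; on the middle of the rib stands a grip fin 70 long (x), 10 thick (y), top at 58 above the underside
- mat: cork mat, fixed, 200 (x) x 240 (y) x 3 mm; origin under its centre; x along its shorter side
- grey_remote: small grey remote control, 125 (x) x 36 (y) x 18 mm, loose, 90 g; origin under its centre; lies in the lower tray under the upper one, lengthwise along the tray's x within 0.15 rad, around y = -45 of the tray
- fob: yellow plastic keyring fob, 50 (x) x 28 (y) x 10 mm, loose, 20 g; origin under its centre; lies in the lower tray around y = +50 of the tray
- black_remote: black remote control, 160 x 44 x 20 mm, bystander
- ornament: chrome lighter-shaped ornament, 37 x 15 x 61 mm, standing, bystander
- pill_case: white plastic pill case with a flip lid, 52 x 82 x 22 mm, bystander
- dish1: round straight-walled terracotta dish, 108 mm across outside, 45 high to the rim, wall 4, floor 5 thick, loose, 60 to 310 g; origin under its centre, z up, +x towards its ear: one flat upright ear on the rim, 24 wide (along y), 7 thick (radial), top 77 above the underside, so 32 above the rim, its middle 52 from the axis. Stands upright at the start; one of the four may be absent (then None)
- dish1_ear (a point): on the ear of dish1, its middle, 52 from the axis, 66 above the underside
- dish1_pointer (a point): a point in the air 200 mm from dish1's axis in the direction its ear lies (+x of the dish), 66 above its underside
- dish2: round straight-walled terracotta dish, 88 mm across outside, 45 high to the rim, wall 4, floor 5 thick, loose, 60 to 310 g; origin under its centre, z up, +x towards its ear: one flat upright ear on the rim, 24 wide (along y), 7 thick (radial), top 77 above the underside, so 32 above the rim, its middle 42 from the axis. Stands upright at the start; one of the four may be absent (then None)
- dish2_ear (a point): on the ear of dish2, its middle, 42 from the axis, 66 above the underside
- dish2_pointer (a point): a point in the air 200 mm from dish2's axis in the direction its ear lies (+x of the dish), 66 above its underside
- dish3: round straight-walled terracotta dish, 68 mm across outside, 45 high to the rim, wall 4, floor 5 thick, loose, 60 to 310 g; origin under its centre, z up, +x towards its ear: one flat upright ear on the rim, 24 wide (along y), 7 thick (radial), top 77 above the underside, so 32 above the rim, its middle 32 from the axis. Stands upright at the start; one of the four may be absent (then None)
- dish3_ear (a point): on the ear of dish3, its middle, 32 from the axis, 66 above the underside
- dish3_pointer (a point): a point in the air 200 mm from dish3's axis in the direction its ear lies (+x of the dish), 66 above its underside
- dish4: round straight-walled terracotta dish, 48 mm across outside, 45 high to the rim, wall 4, floor 5 thick, loose, 60 to 310 g; origin under its centre, z up, +x towards its ear: one flat upright ear on the rim, 24 wide (along y), 7 thick (radial), top 77 above the underside, so 32 above the rim, its middle 22 from the axis. Stands upright at the start; one of the four may be absent (then None)
- dish4_ear (a point): on the ear of dish4, its middle, 22 from the axis, 66 above the underside
- dish4_pointer (a point): a point in the air 200 mm from dish4's axis in the direction its ear lies (+x of the dish), 66 above its underside
Not all that is in view belongs to the job. What is shaped like the dish3 but pink or purple is not meant. Leave any yellow look-alike of the dish2 alone.

How it is judged:
On the way, in this order (a step that is already met when the one before it is completed fails the run):
1. the upper tray stands on the cork mat, square (within 0.2 rad) and within 30 mm of its middle, let go (horizontal distance between upper_tray and mat below 0.03 m and angle between the x axis of upper_tray and the x axis of mat, either way round below 0.2 rad and height (world z) of upper_tray below 0.01 m and angle between upper_tray's own z axis and vertical below 0.08 rad and contact force between upper_tray and the fingers below 0.1 N and linear speed of upper_tray below 0.02 m/s), for 0.2 s.
2. the grey remote and the fob both lie in the upper tray, let go (x of grey_remote in the frame of upper_tray between -0.081 and 0.081 m and y of grey_remote in the frame of upper_tray between -0.101 and 0.101 m and z of grey_remote in the frame of upper_tray between 0 and 0.03 m and x of fob in the frame of upper_tray between -0.081 and 0.081 m and y of fob in the frame of upper_tray between -0.101 and 0.101 m and z of fob in the frame of upper_tray between 0 and 0.03 m and contact force between each of grey_remote, fob and the fingers below 0.1 N and linear speed of each of grey_remote, fob below 0.02 m/s), for 0.2 s.
At the end, for the whole second after the job is handed in: Upper tray flat on the mat (30 mm, 0.2 rad), remote and fob in it. All dishes present stand upright (0.1 rad), at rest in the lower tray, each flat inside the next larger (heights to 4 mm), each ear pointing towards the notched side (+x of the tray) within 0.26 rad (horizontal distance between upper_tray and mat below 0.03 m and angle between the x axis of upper_tray and the x axis of mat, either way round below 0.2 rad and height (world z) of upper_tray below 0.01 m and angle between upper_tray's own z axis and vertical below 0.08 rad and x of grey_remote in the frame of upper_tray between -0.081 and 0.081 m and y of grey_remote in the frame of upper_tray between -0.101 and 0.101 m and z of grey_remote in the frame of upper_tray between 0 and 0.03 m and x of fob in the frame of upper_tray between -0.081 and 0.081 m and y of fob in the frame of upper_tray between -0.101 and 0.101 m and z of fob in the frame of upper_tray between 0 and 0.03 m and x of dish1 in the frame of lower_tray between -0.06 and 0.06 m and y of dish1 in the frame of lower_tray between -0.08 and 0.08 m and z of dish1 in the frame of lower_tray below 0.01 m and angle between each of dish1, dish2, dish3, dish4's own z axis and vertical below 0.1 rad and angle between the x axis of each of dish1, dish2, dish3, dish4 and the x axis of lower_tray, either way round below 0.26 rad and x of each of dish1_pointer, dish2_pointer, dish3_pointer, dish4_pointer in the frame of lower_tray above 0.1 m and linear speed of each of dish1, dish2, dish3, dish4 below 0.02 m/s and horizontal distance between dish1 and dish2 below 0.01 m and horizontal distance between dish1 and dish3 below 0.02 m and horizontal distance between dish1 and dish4 below 0.03 m and x of dish2 in the frame of lower_tray between -0.06 and 0.06 m and y of dish2 in the frame of lower_tray between -0.08 and 0.08 m and z of dish2 in the frame of lower_tray below 0.015 m and horizontal distance between dish2 and dish3 below 0.01 m and horizontal distance between dish2 and dish4 below 0.02 m and x of dish3 in the frame of lower_tray between -0.06 and 0.06 m and y of dish3 in the frame of lower_tray between -0.08 and 0.08 m and z of dish3 in the frame of lower_tray below 0.02 m and horizontal distance between dish3 and dish4 below 0.01 m and x of dish4 in the frame of lower_tray between -0.06 and 0.06 m and y of dish4 in the frame of lower_tray between -0.08 and 0.08 m and z of dish4 in the frame of lower_tray below 0.025 m); the robot touches nothing.
It fails at once if the black remote is moved more than 40 mm (distance of black_remote from where it was at the start of the episode above 0.04 m).
It fails at once if the ornament is moved more than 40 mm (distance of ornament from where it was at the start of the episode above 0.04 m).
It fails at once if the pill case is moved more than 40 mm (distance of pill_case from where it was at the start of the episode above 0.04 m).
Of dish1, dish2, dish3, dish4 only 3 to 4 are there at a start; the rules pass over those that are not, and their reading is None.
At some moment in a run one of dish1, dish2, dish3, dish4 may be knocked a few centimetres aside while the robot is not near it.
It also fails if it takes over 210 s, if anything falls off the work surface, if the arm or the gripper's body presses on something with over 40 N, if the wrist force passes 120 N, or if a joint passes its speed limit or range.

## Robot

A 7-joint arm with a two-finger parallel gripper is mounted at the origin on the work surface. World frame = base frame: x ahead of the robot, y to its left, z up, the work surface at z = 0. Lengths are in m, angles in rad, forces in N, time in s.
With the tool pointing down it reaches from about 0.4 to 0.85 m from the base axis. Payload 10.4 kg.
Tool frame: the origin (TCP) lies between the finger pads; the fingertips stand r.nose_length ahead of it and the grasp point (between the pads) lies 6 mm ahead of it (r.nose_length is the distance from the TCP to the fingertips, in m); z points along the fingers, x is the direction in which the jaws open and shut, and the axes are right-handed (so a half turn about z gives the same grasp; the last joint's range is limited). The gripper opens to 87 mm and grips with 3 to 60 N. Pads are 19 mm wide; open, the fingers measure 117 mm over their backs; the gripper's body (75 mm by 190 mm) begins 51 mm behind the grasp point.
Start: joints at [1.116, 0.332, -0.065, 1.46, 0.022, 1.35, -0.088], TCP at [0.262, -0.568, 0.224] pointing down, gripper open.
Joint ranges: [-2.6, 2.6], [-0.5, 2.12], [-1.47, 1.34], [0.16, 2.42], [-1.27, 4.41], [0.06, 2.06], [-2.6, 2.6]. Speed limits (rad/s): [2.22, 2.22, 2.79, 2.79, 3.14, 3.14, 3.14].

## Interface

Orientations are given as a unit quaternion [x, y, z, w].
In Python, from bench import r gives the robot as it stands. The module is installed in compiled form; this text tells all that it offers.
- The arm moves only by the shell command python3 -m creep 'ROWS' [OPENING] [FORCE]. ROWS is JSON, a list of rows, each an object of numbers: "x", "y", "z": the shift along the world's x, y, z in m; "spin": the turn about the world's z in degrees. In form: [{"x": .., "y": .., "z": .., "spin": ..}, ...]. A call has 1 to 12 rows; each row is the pose to reach, as a shift and turn from the pose commanded when the call began; what a row does not reach only later rows make up. A row lasts 1/8 s, in which the tool goes at most 62.5 mm and 10.7 degrees, less where a joint would pass 70% of its speed; a pose out of reach is approached as far as the arm can. A call with a gripper value outside its range is refused whole. OPENING is the finger opening in m, from 0 to 0.087, set as the call begins (- or left out, the last holds). The fingers move at their own pace and stop on an object; FORCE is the grip in N (left out, the last holds). Time passes only in rows, so rows that repeat a pose let the fingers close. It gives the time, the measured TCP pose, the force and the opening at its end, in the units of the state.
- r.read_state(): the state, without advancing time (a new reading comes with each control period).
- r.camera(name): name is "scene" or "top"; returns a dict with "pixels" (400x640x3 uint8, blue, green, red), "z_map" (400x640 float32, m along the optical axis (not along the pixel's ray), 0 where there is no reading), "K" (3x3 intrinsics, pixels), "R" (3x3) and "t" (3): a world point X has camera coordinates R X + t. Camera axes: x right, y down, z forward; pixel columns grow to the right and rows downward; lengths in m; the calibration is good to about 2 mm. A picture is of the moment at which its call begins.
- r.close_job(): hands the job in, once; it reports no verdict.
The state is a dict: "time": time; "joint_positions": joint angles; "joint_vel": joint speeds; "joint_torque": joint torques, N m; "ee_pos": TCP position; "eef_rot": TCP orientation; "ft_force": force on the tool from outside, world axes, zero at the start; "torque": the same for the moment, N m; "width": finger opening in m.
Only numpy, scipy, OpenCV 4.12 (cv2) and the standard library are available. Lean on these libraries where they do the work, as an engineer would, in place of code of your own. Each camera call takes 0.05 s, during which the arm holds its last target. There are 200 camera calls.

## Working session

There is one attempt and no reset: what is moved stays moved. The work goes in short steps, Python scripts to look and compute and a shell command to move; the robot and the scene stay as the last step left them, time stands still between calls to the robot, and variables do not carry over. Pictures are saved under pics/ and viewed, about 12 in all and at most 16, crops included, and the job is handed in when it is done.

```bash
mkdir -p pics; cat > h.py <<'E'
from bench import r
import numpy as np, cv2
def cam(n):
    c=r.camera(n); z=c["z_map"]; K=c["K"]
    v,u=np.mgrid[0:400,0:640]
    P=np.stack([(u-K[0,2])/K[0,0]*z,(v-K[1,2])/K[1,1]*z,z],-1)
    W=(P-c["t"])@c["R"]   # R^T (P-t)
    W[z==0]=np.nan
    return c["pixels"],W,c
E
python3 - <<'E'
from h import *
for n in("top","scene"):
    p,W,c=cam(n); cv2.imwrite(f"pics/{n}0.png",p); np.save(f"{n}0.npy",W)
    print(n,-c["R"].T@c["t"],c["K"][0,0])
s=r.read_state();print(s,r.nose_length)
E
```

```text
top [ 0.38658045 -0.01666476  1.33575606] 519.8143205499135
scene [1.04218438 0.10722527 0.67840914] 361.22646457840005
{'time': 0.1, 'joint_positions': array([ 1.11639841,  0.33279889, -0.06471468,  1.46083584,  0.02156702,
        1.349928  , -0.08850212]), 'joint_vel': array([ 1.23196105e-03, -7.45794894e-04,  6.31971763e-04,  7.80453529e-05,
        1.61770640e-03,  1.13117437e-03, -9.15177520e-04]), 'joint_torque': array([ 2.04681688e-03, -6.24545717e+01,  2.52224109e-02, -3.90717602e+01,
       -6.13704720e-02,  3.66184185e-02,  1.29761261e-04]), 'ee_pos': array([ 0.26143506, -0.56731288,  0.22354991]), 'eef_rot': array([ 8.42177218e-01, -5.39200452e-01, -5.43208813e-04, -3.35051352e-04]), 'ft_force': array([-0.70029938,  0.18169245,  0.29342887]), 'torque': array([-0.05875661, -0.05404502, -0.05560378]), 'width': 0.08726633744184802} 0.025
```

View pics/top0.png

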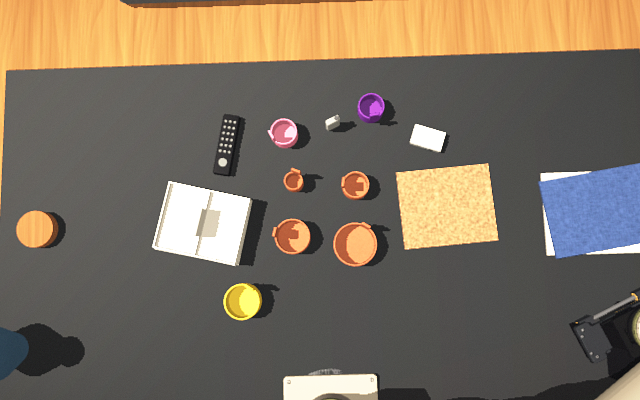

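View pics/scene0.png

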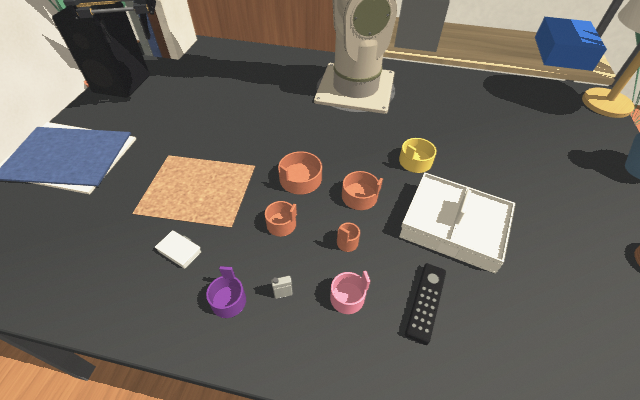

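The top view (up is +x, left is +y) shows four terracotta dishes, dish1 at (355,244), dish2 (292,236), dish3 (355,185) and dish4 (293,181). The tray stack is at (203,223) and the cork mat at (447,206). The pink, purple and yellow look-alikes stay where they are.

```bash
cat >> h.py <<'E'
from scipy.optimize import least_squares
def circ(P):
    f=lambda q:np.hypot(P[:,0]-q[0],P[:,1]-q[1])-q[2]
    return least_squares(f,[*P.mean(0),.04],loss='soft_l1',f_scale=.002).x
def terra(p):
    h=cv2.cvtColor(p,cv2.COLOR_BGR2HSV)
    return (h[...,0]>=4)&(h[...,0]<=14)&(h[...,1]>100)&(h[...,2]>60)
def dishes(p,W,x0=.15,x1=.75,zb=0.0,ymin=-.12):
    m=terra(p)&(W[...,2]>zb+.02)&(W[...,1]<.32)&(W[...,1]>ymin)&(W[...,0]>x0)&(W[...,0]<x1)
    n,l,st,_=cv2.connectedComponentsWithStats(cv2.morphologyEx(m.astype(np.uint8),cv2.MORPH_CLOSE,np.ones((3,3))))
    for i in range(1,n):
        if st[i,4]<80: continue
        P=W[(l==i)&m]
        rim=P[(P[:,2]>zb+.041)&(P[:,2]<zb+.05)]; ear=P[P[:,2]>zb+.056]
        if len(rim)<8: continue
        c=circ(rim[:,:2]); e=ear.mean(0) if len(ear) else np.full(3,np.nan)
        d=e[:2]-c[:2]
        print("dish c",c.round(4),"ear",e.round(4),len(ear),"yaw",np.degrees(np.arctan2(d[1],d[0])).round(1),"r",np.hypot(*d).round(4),"zmax",P[:,2].max().round(3))
def rect(P):
    (c,s,a)=cv2.minAreaRect((P[:,:2]*1000).astype(np.float32)); return np.round(c,1),np.round(s,1),round(a,1)
E
python3 - <<'E'
from h import *
p,W,c=cam("top"); dishes(p,W)
h=cv2.cvtColor(p,cv2.COLOR_BGR2HSV); u=np.arange(640)[None,:]; v=np.arange(400)[:,None]
m=(u>385)&(u<505)&(v>155)&(v<255)&(h[...,1]>60)&(h[...,2]>120)&(W[...,2]<.012); print("mat",rect(W[m]))
m=(u>140)&(u<262)&(v>172)&(v<272)&(W[...,2]>.03)&(W[...,2]<.062);print("tray",rect(W[m]),np.nanpercentile(W[m][:,2],[5,50,95]))
f=(u>140)&(u<262)&(v>172)&(v<272)&(W[...,2]>.08);print("fin",rect(W[f]),W[f].mean(0))
for n,a in(("blk",(205,245,105,182)),("orn",(320,345,110,135)),("pill",(405,450,118,158)),("pink",(262,302,112,150)),("yel",(218,268,278,325)),("pur",(352,388,88,126))):
    m=(u>a[0])&(u<a[1])&(v>a[2])&(v<a[3])&(W[...,2]>.012);print(n,rect(W[m]),W[m][:,2].max())
E
```

```text
dish c [0.6007 0.0751 0.022 ] ear [0.6201 0.0659 0.0728] 29 yaw -25.2 r 0.0214 zmax 0.081
dish c [ 0.5856 -0.0819  0.0321] ear [ 0.5891 -0.0495  0.0748] 23 yaw 83.9 r 0.0325 zmax 0.082
dish c [0.4611 0.0803 0.0418] ear [0.4716 0.1204 0.0722] 27 yaw 75.2 r 0.0415 zmax 0.079
dish c [ 0.4368 -0.0747  0.0515] ear [ 0.4804 -0.1016  0.0739] 23 yaw -31.7 r 0.0512 zmax 0.083
mat (array([ 528.7, -314.8]), array([203.6, 245.7]), 3.8)
tray (array([501.3, 306.5]), array([212.4, 172.5]), 76.3) [0.03738743 0.04194973 0.05198171]
fin (array([501.4, 305. ]), array([11.7, 69.4]), 78.3) [0.50224548 0.30433738 0.09119014]
blk (array([706.1, 248.9]), array([ 45.2, 160.7]), 78.8) 0.028772772486514695
orn (array([749.3, -27.9]), array([16.4, 36.9]), 25.3) 0.07189758591125966
pill (array([ 704.6, -272.6]), array([82. , 56.9]), 70.9) 0.032461959800650676
pink (array([727.7,  97.7]), array([66.7, 68.2]), 28.5) 0.08145606681269435
yel (array([305.4, 209.2]), array([86.8, 87.3]), 12.4) 0.08084332682842363
pur (array([ 787.1, -128.1]), array([67.3, 67.1]), 56.0) 0.08222597135963469
```

```bash
python3 -m creep '[{"x":0.1,"y":0.1,"z":0.03,"spin":20},{"x":0.24,"y":0.3,"z":0.03,"spin":60},{"x":0.24,"y":0.45,"z":0.03,"spin":80},{"x":0.24,"y":0.45,"z":0.03,"spin":80},{"x":0.24,"y":0.45,"z":0.03,"spin":80},{"x":0.24,"y":0.45,"z":0.03,"spin":80},{"x":0.24,"y":0.45,"z":0.03,"spin":80},{"x":0.24,"y":0.45,"z":0.03,"spin":80},{"x":0.24,"y":0.45,"z":0.03,"spin":80},{"x":0.24,"y":0.45,"z":0.03,"spin":80}]' 0.05 20; python3 -m creep '[{"x":0,"y":0.423,"z":0,"spin":61.5},{"x":0,"y":0.423,"z":0,"spin":61.5},{"x":0,"y":0.423,"z":0,"spin":61.5},{"x":0,"y":0.423,"z":0,"spin":61.5},{"x":0,"y":0.423,"z":0,"spin":61.5},{"x":0,"y":0.423,"z":0,"spin":61.5},{"x":0,"y":0.423,"z":0,"spin":61.5},{"x":0,"y":0.423,"z":0,"spin":61.5},{"x":0,"y":0.423,"z":0,"spin":61.5},{"x":0,"y":0.423,"z":0,"spin":61.5}]'; python3 -c "
from h import *
print(r.read_state()['joint_positions'])"
```

```text
time: 1.4
ee_pos: [0.5016, -0.1172, 0.2541]
eef_rot: [0.992, 0.129, -0.0, -0.0]
ft_force: [-0.4, -0.7, 0.4]
width: 0.0499
time: 2.65
ee_pos: [0.5027, 0.3029, 0.2541]
eef_rot: [0.788, 0.616, -0.0, 0.001]
ft_force: [0.1, -0.3, 0.2]
width: 0.0501
[ 0.09302575  0.36283217 -0.90918126  1.48404287  0.28764733  1.43485501
  0.50338073]
```

```bash
python3 -m creep '[{"x":0,"y":0.002,"z":-0.06},{"x":0,"y":0.002,"z":-0.12},{"x":0,"y":0.002,"z":-0.15},{"x":0,"y":0.002,"z":-0.171},{"x":0,"y":0.002,"z":-0.171},{"x":0,"y":0.002,"z":-0.171}]'; python3 -m creep '[{},{},{},{},{}]' 0 30
```

```text
invalid input at $[0]: expected keys x, y, z, spin
invalid input at $[0]: expected keys x, y, z, spin
```

```bash
python3 -m creep '[{"z":0.01},{"z":0.02},{"z":0.04},{"z":0.07},{"z":0.1},{"z":0.13},{"z":0.13}]'; python3 - <<'E'
from h import *
p,W,c=cam("scene"); cv2.imwrite("pics/s1.png",p); print(r.read_state()['joint_positions'])
E
```

```text
[ 0.09287264  0.3627156  -0.90964072  1.4838988   0.28758024  1.43485267
  0.50325367]invalid input at $[0]: expected keys x, y, z, spin
```

View pics/s1.png

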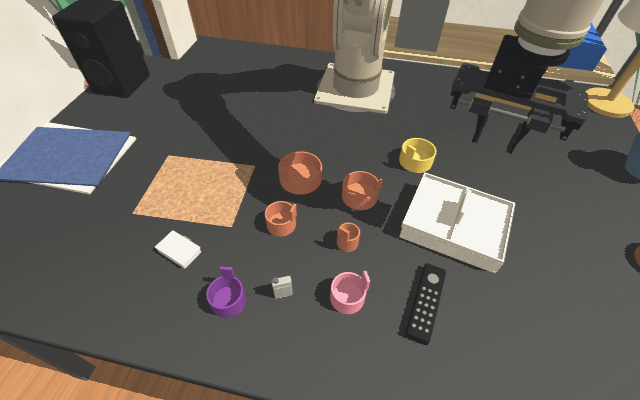

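All four keys are required, so those calls were refused and nothing moved. The gripper at (520,90) is above the tray at (460,220), so I'll retype the moves.

```bash
python3 -m creep '[{"x":0,"y":0.002,"z":-0.06,"spin":0},{"x":0,"y":0.002,"z":-0.12,"spin":0},{"x":0,"y":0.002,"z":-0.15,"spin":0},{"x":0,"y":0.002,"z":-0.171,"spin":0},{"x":0,"y":0.002,"z":-0.171,"spin":0},{"x":0,"y":0.002,"z":-0.171,"spin":0}]' && python3 -m creep '[{"x":0,"y":0,"z":0,"spin":0},{"x":0,"y":0,"z":0,"spin":0},{"x":0,"y":0,"z":0,"spin":0},{"x":0,"y":0,"z":0,"spin":0},{"x":0,"y":0,"z":0,"spin":0}]' 0 30
```

```text
time: 3.45
ee_pos: [0.5024, 0.3077, 0.0848]
eef_rot: [0.787, 0.617, 0.001, 0.0]
ft_force: [0.4, 0.0, 0.3]
width: 0.0504
time: 4.08
ee_pos: [0.5016, 0.3074, 0.0833]
eef_rot: [0.787, 0.617, 0.0, -0.0]
ft_force: [0.4, -0.4, 0.4]
width: 0.0095
```

```bash
python3 -m creep '[{"x":0,"y":0,"z":0.01,"spin":0},{"x":0,"y":0,"z":0.02,"spin":0},{"x":0,"y":0,"z":0.04,"spin":0},{"x":0,"y":0,"z":0.07,"spin":0},{"x":0,"y":0,"z":0.10,"spin":0},{"x":0,"y":0,"z":0.13,"spin":0},{"x":0,"y":0,"z":0.15,"spin":0},{"x":0,"y":0,"z":0.15,"spin":0}]'; python3 -m creep '[{"x":0,"y":-0.04,"z":0,"spin":5},{"x":0,"y":-0.08,"z":0,"spin":5},{"x":0,"y":-0.12,"z":0,"spin":5},{"x":0,"y":-0.16,"z":0,"spin":10},{"x":0,"y":-0.2,"z":0,"spin":10},{"x":0,"y":-0.24,"z":0,"spin":10},{"x":0,"y":-0.28,"z":0,"spin":15},{"x":0,"y":-0.32,"z":0,"spin":15},{"x":0,"y":-0.36,"z":0,"spin":15},{"x":0,"y":-0.4,"z":0,"spin":17.5},{"x":0,"y":-0.44,"z":0,"spin":17.5},{"x":0,"y":-0.44,"z":0,"spin":17.5}]'; python3 - <<'E'
from h import *
p,W,c=cam("scene"); cv2.imwrite("pics/s2.png",p); p,W,c=cam("top"); cv2.imwrite("pics/t2.png",p[100:300,120:520]);print(r.read_state()['joint_positions'])
E
```

```text
time: 5.08
ee_pos: [0.502, 0.3079, 0.2349]
eef_rot: [0.787, 0.617, 0.001, 0.0]
ft_force: [-0.6, 0.4, -3.8]
width: 0.01
time: 6.58
ee_pos: [0.5004, -0.1364, 0.2316]
eef_rot: [0.686, 0.728, -0.001, -0.001]
ft_force: [-0.7, 0.9, -3.5]
width: 0.0096
[ 0.84030117  0.15609608 -0.73076326  1.69552945  0.10596934  1.33238649
  1.72581866]
```

View pics/s2.png

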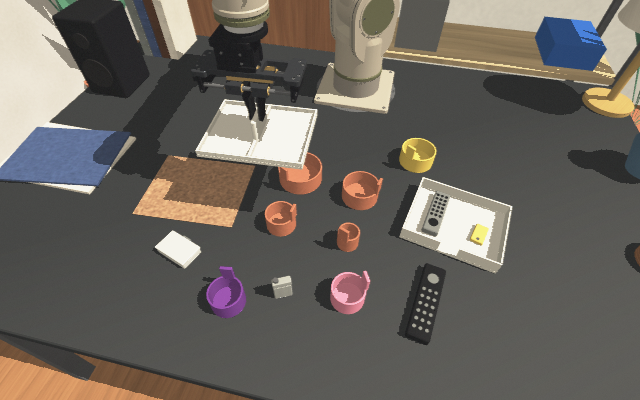

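The tray is held level. In the lower tray the grey remote is at (436,213) and the fob at (480,234). The remote lies on the world -y side, so the tray's +x (the notch side) points towards world +x.

```bash
python3 -m creep '[{"x":0.01,"y":-0.04,"z":0,"spin":0},{"x":0.015,"y":-0.08,"z":0,"spin":0},{"x":0.02,"y":-0.12,"z":0,"spin":0},{"x":0.028,"y":-0.16,"z":0,"spin":0},{"x":0.028,"y":-0.178,"z":0,"spin":0},{"x":0.028,"y":-0.178,"z":0,"spin":0},{"x":0.028,"y":-0.178,"z":0,"spin":0}]'; python3 -m creep '[{"x":0,"y":0,"z":-0.04,"spin":0},{"x":0,"y":0,"z":-0.08,"spin":0},{"x":0,"y":0,"z":-0.12,"spin":0},{"x":0,"y":0,"z":-0.15,"spin":0},{"x":0,"y":0,"z":-0.165,"spin":0},{"x":0,"y":0,"z":-0.175,"spin":0},{"x":0,"y":0,"z":-0.18,"spin":0},{"x":0,"y":0,"z":-0.182,"spin":0},{"x":0,"y":0,"z":-0.182,"spin":0}]'
```

```text
time: 7.55
ee_pos: [0.5301, -0.3083, 0.2333]
eef_rot: [0.683, 0.731, 0.0, -0.0]
ft_force: [1.5, 1.0, -3.6]
width: 0.0099
time: 8.68
ee_pos: [0.5299, -0.3108, 0.0518]
eef_rot: [0.684, 0.73, 0.0, 0.0]
ft_force: [-1.1, -0.3, -4.0]
width: 0.0096
```

```bash
python3 - <<'E'
from h import *
p,W,c=cam("scene"); v,u=np.mgrid[0:400,0:640]
rel=W[...,:2]-np.array([.5015,.306]);a=np.radians(-13.7);ex=np.array([np.cos(a),np.sin(a)]);ey=np.array([-ex[1],ex[0]])
X=rel@ex;Y=rel@ey
box=(abs(X)<.09)&(abs(Y)<.11)
m=box&(W[...,2]>.028)&(W[...,2]<.05);print("tray rim",rect(W[m]))
for s in(1,-1):
    q=m&(X*s>.072); print(s,np.histogram(Y[q],bins=np.arange(-.105,.106,.015))[0])
h=cv2.cvtColor(p,cv2.COLOR_BGR2HSV)
i=box&(abs(X)<.078)&(abs(Y)<.098)
f=i&(h[...,1]>110)&(h[...,0]>18)&(h[...,0]<40)&(h[...,2]>150); print("fob",rect(W[f]),W[f].mean(0),f.sum())
g=i&(Y<0)&(W[...,2]>.019)&(W[...,2]<.034); print("remote",rect(W[g]),np.median(W[g][:,2]),g.sum())
E
```

```text
tray rim (array([499.7, 308.5]), array([210.1, 173.7]), 77.2)
1 [25 27 27 27 27 24  0  0 13 29 33 31 33 35]
-1 [24 21 24 27 23 23 24 23 26 25 28 27 26 35]
fob (array([520.7, 358.8]), array([26.7, 49.1]), 71.6) [0.52250605 0.35797587 0.01617871] 230
remote (array([494.3, 258.1]), array([ 63.8, 149.2]), 61.7) 0.024737259312886374 672
```

```bash
python3 -m creep '[{"x":0,"y":0,"z":-0.002,"spin":0},{"x":0,"y":0,"z":-0.003,"spin":0},{"x":0,"y":0,"z":-0.003,"spin":0}]';  python3 -m creep '[{"x":0,"y":0,"z":0,"spin":0},{"x":0,"y":0,"z":0,"spin":0},{"x":0,"y":0,"z":0,"spin":0},{"x":0,"y":0,"z":0,"spin":0}]' 0.05; python3 -m creep '[{"x":0,"y":0,"z":0.05,"spin":0},{"x":0,"y":0,"z":0.1,"spin":0},{"x":0,"y":0,"z":0.15,"spin":0},{"x":0,"y":0,"z":0.2,"spin":0},{"x":0,"y":0,"z":0.2,"spin":0}]'; python3 - <<'E'
from h import *
p,W,c=cam("top"); v,u=np.mgrid[0:400,0:640]
dishes(p,W)
rel=W[...,:2]-np.array([.5015,.306]);a=np.radians(-13);ex=np.array([np.cos(a),np.sin(a)]);ey=np.array([-ex[1],ex[0]])
X=rel@ex;Y=rel@ey; np.save('top.npy',W); cv2.imwrite('pics/t3.png',p)
i=(abs(X)<.078)&(abs(Y)<.098); h=cv2.cvtColor(p,cv2.COLOR_BGR2HSV)
print("rim",rect(W[(abs(X)<.095)&(abs(Y)<.115)&(W[...,2]>.03)]))
f=i&(h[...,1]>110)&(h[...,0]>18)&(h[...,0]<40)&(h[...,2]>120); print("fob",rect(W[f]),W[f].mean(0),f.sum())
g=i&(Y<0)&(W[...,2]>.018)&(W[...,2]<.034); 
n,l,st,_=cv2.connectedComponentsWithStats(g.astype(np.uint8));k=1+st[1:,4].argmax()
print("remote",rect(W[l==k]),W[l==k].mean(0),st[k,4])
g=i&(h[...,2]<190)&(h[...,1]<60)&(Y<0)&(abs(X)<.072)&(Y>-.09); n,l,st,_=cv2.connectedComponentsWithStats(g.astype(np.uint8));k=1+st[1:,4].argmax()
print("remote col",rect(W[l==k]),W[l==k].mean(0),st[k,4])
cv2.imwrite("pics/c3.png",cv2.resize(p[165:285,135:520],None,fx=2,fy=2,interpolation=cv2.INTER_CUBIC))
E
```

```text
time: 9.1
ee_pos: [0.53, -0.3109, 0.0502]
eef_rot: [0.684, 0.73, -0.0, 0.001]
ft_force: [-6.6, 3.3, 12.7]
width: 0.0098
time: 9.6
ee_pos: [0.5296, -0.3107, 0.0482]
eef_rot: [0.684, 0.73, 0.0, -0.0]
ft_force: [-0.9, 0.4, -0.4]
width: 0.0416
time: 10.22
ee_pos: [0.5314, -0.3111, 0.2527]
eef_rot: [0.684, 0.73, 0.001, 0.003]
ft_force: [1.2, -0.1, 0.1]
width: 0.0499
dish c [0.6008 0.0755 0.0217] ear [0.62   0.0662 0.0739] 37 yaw -25.8 r 0.0213 zmax 0.082
dish c [ 0.5859 -0.0811  0.0317] ear [ 0.589  -0.0491  0.0745] 31 yaw 84.5 r 0.0322 zmax 0.08
dish c [0.4614 0.0811 0.0417] ear [0.4715 0.1212 0.0747] 35 yaw 75.8 r 0.0414 zmax 0.081
dish c [ 0.4366 -0.074   0.0516] ear [ 0.4804 -0.101   0.0741] 34 yaw -31.6 r 0.0514 zmax 0.081
rim (array([501.1, 307.5]), array([212.2, 169.8]), 77.1)
fob (array([519.2, 358.3]), array([27. , 48.4]), 71.1) [0.51813584 0.35795907 0.01484631] 200
remote (array([483. , 262.9]), array([ 37.3, 124.1]), 76.7) [0.48289168 0.26252189 0.02367896] 680
remote col (array([481.1, 257.6]), array([ 44.4, 123.1]), 76.2) [0.48024731 0.25513202 0.01900072] 639
```

View pics/c3.png

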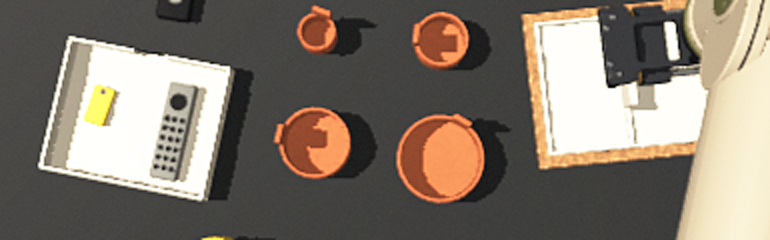

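The tray sits on the mat around crop (620,90), and the lower tray is open with the remote at crop (175,130) and the fob at (100,105). The remote is next.

```bash
python3 -m creep '[{"x":-0.048,"y":0.57,"z":0,"spin":-17},{"x":-0.048,"y":0.57,"z":0,"spin":-17},{"x":-0.048,"y":0.57,"z":0,"spin":-17},{"x":-0.048,"y":0.57,"z":0,"spin":-17},{"x":-0.048,"y":0.57,"z":0,"spin":-17},{"x":-0.048,"y":0.57,"z":0,"spin":-17},{"x":-0.048,"y":0.574,"z":0,"spin":-17},{"x":-0.048,"y":0.574,"z":0,"spin":-17},{"x":-0.048,"y":0.574,"z":0,"spin":-17},{"x":-0.048,"y":0.574,"z":0,"spin":-17},{"x":-0.048,"y":0.574,"z":0,"spin":-17},{"x":-0.048,"y":0.574,"z":0,"spin":-17}]' 0.058 15;python3 -m creep '[{"x":0,"y":0,"z":-0.06,"spin":0},{"x":0,"y":0,"z":-0.12,"spin":0},{"x":0,"y":0,"z":-0.12,"spin":0},{"x":0,"y":0,"z":-0.12,"spin":0}]'
```

```text
time: 11.78
ee_pos: [0.4822, 0.2614, 0.2476]
eef_rot: [0.785, 0.62, -0.001, 0.0]
ft_force: [0.2, 0.5, 0.6]
width: 0.0578
time: 12.28
ee_pos: [0.4828, 0.2632, 0.1305]
eef_rot: [0.784, 0.62, 0.001, 0.0]
ft_force: [0.1, 1.3, 0.7]
width: 0.0578
```

Aligned to within 1 mm. I'll descend to TCP z of about 0.034 and grip.

```bash
python3 -m creep '[{"x":0,"y":0,"z":-0.04,"spin":0},{"x":0,"y":0,"z":-0.07,"spin":0},{"x":0,"y":0,"z":-0.085,"spin":0},{"x":0,"y":0,"z":-0.095,"spin":0},{"x":0,"y":0,"z":-0.096,"spin":0},{"x":0,"y":0,"z":-0.096,"spin":0}]';python3 -m creep '[{"x":0,"y":0,"z":0,"spin":0},{"x":0,"y":0,"z":0,"spin":0},{"x":0,"y":0,"z":0,"spin":0},{"x":0,"y":0,"z":0,"spin":0}]' 0 15;python3 -m creep '[{"x":0,"y":0,"z":0.02,"spin":0},{"x":0,"y":0,"z":0.06,"spin":0},{"x":0,"y":0,"z":0.11,"spin":0},{"x":0,"y":0,"z":0.16,"spin":0},{"x":0,"y":0,"z":0.19,"spin":0},{"x":0,"y":0,"z":0.19,"spin":0}]'
```

```text
time: 13.02
ee_pos: [0.4821, 0.2637, 0.0332]
eef_rot: [0.784, 0.621, 0.001, 0.0]
ft_force: [-0.2, 0.1, 0.4]
width: 0.058
time: 13.52
ee_pos: [0.4816, 0.2634, 0.0323]
eef_rot: [0.784, 0.621, 0.0, -0.0]
ft_force: [0.2, 1.2, 1.4]
width: 0.0259
time: 14.28
ee_pos: [0.4824, 0.2644, 0.2259]
eef_rot: [0.784, 0.621, 0.002, 0.001]
ft_force: [-0.1, 0.4, -0.7]
width: 0.0007
```

```bash
python3 - <<'E'
from h import *
p,W,c=cam("scene"); cv2.imwrite("pics/s4.png",cv2.resize(p[60:280,340:640],None,fx=2.5,fy=2.5))
E
```

```text
(no output)
```

View pics/s4.png

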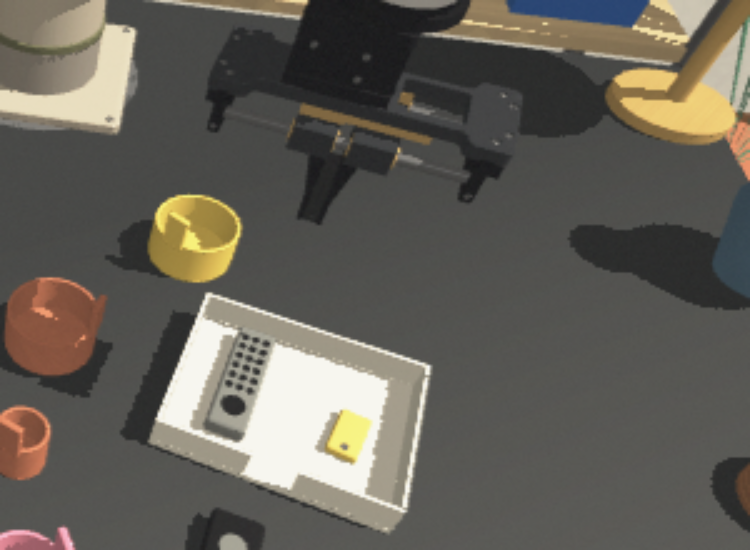

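The remote at crop (238,385) is still in the tray, so the grip failed. The notch shows at (275,470). I'll measure again.

```bash
python3 - <<'E'
from h import *
W0=np.load('top.npy')
p,W,c=cam("scene")
def tf(W):
    rel=W[...,:2]-np.array([.501,.3075]);a=np.radians(-12.9);ex=np.array([np.cos(a),np.sin(a)]);ey=np.array([-ex[1],ex[0]])
    return rel@ex,rel@ey
for n,w in(("top before",W0),("scene now",W)):
    X,Y=tf(w); g=(abs(X)<.075)&(Y<-.015)&(Y>-.09)&(w[...,2]>.016)&(w[...,2]<.034)
    k,l,st,_=cv2.connectedComponentsWithStats(g.astype(np.uint8));k=1+st[1:,4].argmax();q=l==k
    print(n,rect(w[q]),q.sum(),np.percentile(w[q][:,2],[5,50,95]))
    for x in np.arange(-.07,.07,.02):
        s=q&(abs(X-x)<.01)
        if s.sum(): print(round(x,2),Y[s].min().round(4),Y[s].max().round(4),w[s][:,2].max().round(4))
p,W,c=cam("top"); cv2.imwrite("pics/t5.png",cv2.resize(p[165:285,135:275],None,fx=4,fy=4))
E
```

```text
top before (array([483. , 263.1]), array([ 37.7, 124.9]), 76.7) 704 [0.01851922 0.02349739 0.02809119]
-0.07 -0.0654 -0.03 0.0296
-0.05 -0.0654 -0.0286 0.0303
-0.03 -0.0661 -0.0296 0.0309
-0.01 -0.0655 -0.0284 0.0296
0.01 -0.0654 -0.0314 0.0292
0.03 -0.0661 -0.0296 0.0322
0.05 -0.0665 -0.0293 0.0332
scene now (array([483.8, 263.7]), array([ 35.4, 126.3]), 76.8) 681 [0.02120501 0.02475311 0.02694471]
-0.07 -0.0633 -0.0293 0.0272
-0.05 -0.0639 -0.0286 0.0287
-0.03 -0.0641 -0.0287 0.0284
-0.01 -0.0639 -0.0289 0.0281
0.01 -0.0642 -0.029 0.028
0.03 -0.0644 -0.029 0.0288
0.05 -0.0642 -0.0293 0.0267
```

View pics/t5.png

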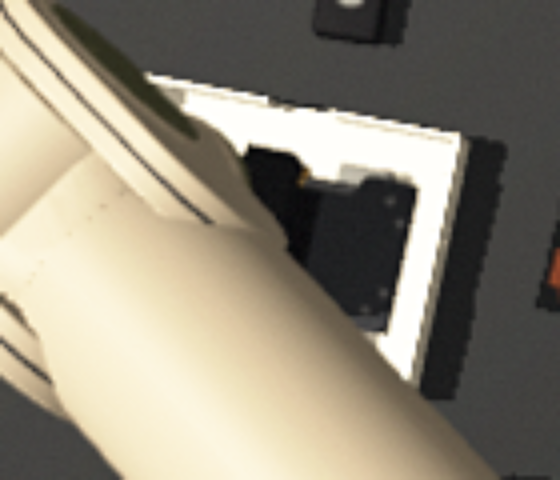

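```bash
python3 - <<'E'
from h import *
p,W,c=cam("scene"); s=r.read_state(); print(s['ee_pos'],s['width'],r.nose_length)
e=s['ee_pos']; m=(np.hypot(W[...,0]-e[0],W[...,1]-e[1])<.08)&(W[...,2]>.12)&(W[...,2]<.24)
print(np.percentile(W[m][:,2],[0,1,5])); q=m&(W[...,2]<np.percentile(W[m][:,2],1)+.015)
print(W[q].min(0),W[q].max(0),W[q].mean(0))
for z in np.arange(.17,.25,.01):
    k=m&(abs(W[...,2]-z)<.005)
    if k.sum():print(z.round(3),W[k].min(0).round(3),W[k].max(0).round(3))
E
```

```text
[0.48111102 0.26303552 0.22156944] 0.00046461082899459054 0.025
[0.2202442  0.22045818 0.2210522 ]
[0.48001432 0.2509408  0.2202442 ] [0.49503298 0.26846028 0.23519772] [0.49079876 0.25998511 0.22803396]
0.22 [0.484 0.252 0.22 ] [0.494 0.268 0.225]
0.23 [0.48  0.251 0.225] [0.495 0.268 0.235]
0.24 [0.488 0.252 0.235] [0.494 0.269 0.24 ]
```

```bash
python3 - <<'E'
from h import *
p,W,c=cam("scene"); e=r.read_state()['ee_pos']; print(e)
for dz in(0,-.006,-.025):
    q=c["K"]@(c["R"]@(e+[0,0,dz])+c["t"]); print(dz,(q[:2]/q[2]).round(1))
for v in range(120,160,3): print(v,W[v,465].round(3),p[v,465])
E
```

```text
[0.48108888 0.26305903 0.22145106]
0 [462.9 145.4]
-0.006 [461.9 147.8]
-0.025 [458.9 155.1]
120 [0.515 0.241 0.303] [42 41 40]
123 [0.514 0.243 0.296] [43 42 41]
126 [0.491 0.251 0.273] [28 27 26]
129 [0.489 0.253 0.266] [28 25 27]
132 [0.491 0.255 0.26 ] [32 33 33]
135 [0.489 0.257 0.253] [40 39 38]
138 [0.49  0.259 0.247] [41 41 41]
141 [0.49  0.261 0.24 ] [39 38 38]
144 [0.491 0.263 0.234] [39 40 40]
147 [0.491 0.265 0.227] [36 36 36]
150 [0.493 0.267 0.221] [36 36 36]
153 [0.241 0.343 0.001] [75 79 77]
156 [0.253 0.343 0.001] [76 78 77]
159 [0.266 0.342 0.001] [75 77 78]
```

The fingertips seen by the camera are at z 0.219 while the state's TCP z is 0.2215, so the tips are about 23 mm higher than nose_length implies. That explains the miss above the 24 mm remote top. From here I use tip z ≈ state z − 0.002 and go down in stages.

```bash
python3 -m creep '[{"x":0,"y":0,"z":-0.06,"spin":0},{"x":0,"y":0,"z":-0.12,"spin":0},{"x":0,"y":0,"z":-0.16,"spin":0},{"x":0,"y":0,"z":-0.185,"spin":0},{"x":0,"y":0,"z":-0.195,"spin":0},{"x":0,"y":0,"z":-0.2,"spin":0},{"x":0,"y":0,"z":-0.205,"spin":0},{"x":0,"y":0,"z":-0.205,"spin":0}]' 0.058;python3 - <<'E'
from h import *
p,W,c=cam("scene"); e=r.read_state(); print(e['ee_pos'],e['ft_force'])
cv2.imwrite("pics/s6.png",cv2.resize(p[60:280,340:640],None,fx=2.5,fy=2.5))
E
```

```text
time: 15.52
ee_pos: [0.4818, 0.2634, 0.0176]
eef_rot: [0.784, 0.621, 0.0, 0.0]
ft_force: [0.4, 0.2, -0.0]
width: 0.0572
[0.48191103 0.26346799 0.01776681] [ 0.37311238 -1.13182109 -0.70575174]
```

View pics/s6.png

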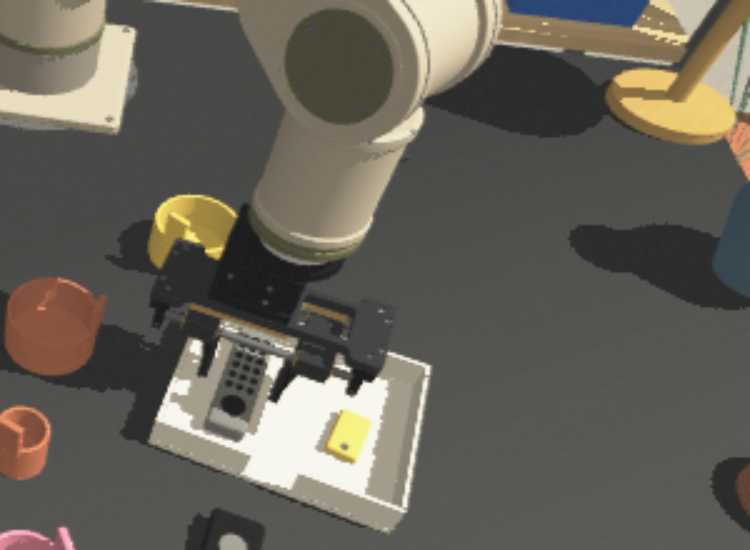

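The fingers straddle the remote at crop (205–285,375) and touch nothing. I'll go 4 mm lower and grip.

```bash
python3 -m creep '[{"x":0,"y":0,"z":-0.004,"spin":0},{"x":0,"y":0,"z":-0.005,"spin":0}]';python3 -m creep '[{"x":0,"y":0,"z":0,"spin":0},{"x":0,"y":0,"z":0,"spin":0},{"x":0,"y":0,"z":0,"spin":0},{"x":0,"y":0,"z":0,"spin":0},{"x":0,"y":0,"z":0,"spin":0}]' 0 20;python3 -m creep '[{"x":0,"y":0,"z":0.02,"spin":0},{"x":0,"y":0,"z":0.06,"spin":0},{"x":0,"y":0,"z":0.11,"spin":0},{"x":0,"y":0,"z":0.16,"spin":0},{"x":0,"y":0,"z":0.18,"spin":0},{"x":0,"y":0,"z":0.18,"spin":0}]'
```

```text
time: 15.82
ee_pos: [0.4816, 0.2633, 0.0122]
eef_rot: [0.784, 0.621, -0.0, 0.0]
ft_force: [-0.1, 1.0, 0.1]
width: 0.0578
time: 16.45
ee_pos: [0.4817, 0.2634, 0.0124]
eef_rot: [0.784, 0.621, 0.0, -0.0]
ft_force: [0.3, 0.5, 0.7]
width: 0.0358
time: 17.2
ee_pos: [0.482, 0.2636, 0.1936]
eef_rot: [0.784, 0.621, 0.001, 0.001]
ft_force: [-0.2, -0.5, -1.2]
width: 0.0358
```

```bash
python3 -m creep '[{"x":0.044,"y":-0.523,"z":0,"spin":18},{"x":0.044,"y":-0.523,"z":0,"spin":18},{"x":0.044,"y":-0.523,"z":0,"spin":18},{"x":0.044,"y":-0.523,"z":0,"spin":18},{"x":0.044,"y":-0.523,"z":0,"spin":18},{"x":0.044,"y":-0.523,"z":0,"spin":18},{"x":0.044,"y":-0.523,"z":0,"spin":18},{"x":0.044,"y":-0.523,"z":0,"spin":18},{"x":0.044,"y":-0.523,"z":0,"spin":18},{"x":0.044,"y":-0.523,"z":0,"spin":18},{"x":0.044,"y":-0.523,"z":0,"spin":18}]';python3 -m creep '[{"x":0,"y":0,"z":-0.05,"spin":0},{"x":0,"y":0,"z":-0.1,"spin":0},{"x":0,"y":0,"z":-0.14,"spin":0},{"x":0,"y":0,"z":-0.16,"spin":0},{"x":0,"y":0,"z":-0.17,"spin":0},{"x":0,"y":0,"z":-0.176,"spin":0},{"x":0,"y":0,"z":-0.176,"spin":0}]'
```

```text
time: 18.58
ee_pos: [0.5251, -0.2583, 0.1908]
eef_rot: [0.677, 0.736, 0.0, -0.001]
ft_force: [0.2, 0.2, -0.2]
width: 0.0359
time: 19.45
ee_pos: [0.5261, -0.2598, 0.017]
eef_rot: [0.677, 0.736, 0.0, 0.0]
ft_force: [0.8, -0.0, 0.1]
width: 0.0361
```

```bash
python3 -m creep '[{"x":0,"y":0,"z":0,"spin":0},{"x":0,"y":0,"z":0,"spin":0},{"x":0,"y":0,"z":0,"spin":0},{"x":0,"y":0,"z":0.05,"spin":0},{"x":0,"y":0,"z":0.1,"spin":0},{"x":0,"y":0,"z":0.15,"spin":0},{"x":0,"y":0,"z":0.18,"spin":0},{"x":0,"y":0,"z":0.18,"spin":0}]' 0.05;python3 -m creep '[{"x":-0.007,"y":0.618,"z":0,"spin":-23.7},{"x":-0.007,"y":0.618,"z":0,"spin":-23.7},{"x":-0.007,"y":0.618,"z":0,"spin":-23.7},{"x":-0.007,"y":0.618,"z":0,"spin":-23.7},{"x":-0.007,"y":0.618,"z":0,"spin":-23.7},{"x":-0.007,"y":0.618,"z":0,"spin":-23.7},{"x":-0.007,"y":0.618,"z":0,"spin":-23.7},{"x":-0.007,"y":0.618,"z":0,"spin":-23.7},{"x":-0.007,"y":0.618,"z":0,"spin":-23.7},{"x":-0.007,"y":0.618,"z":0,"spin":-23.7},{"x":-0.007,"y":0.618,"z":0,"spin":-23.7},{"x":-0.007,"y":0.618,"z":0,"spin":-23.7}]'; python3 -m creep '[{"x":0,"y":0,"z":-0.06,"spin":0},{"x":0,"y":0,"z":-0.11,"spin":0},{"x":0,"y":0,"z":-0.15,"spin":0},{"x":0,"y":0,"z":-0.165,"spin":0},{"x":0,"y":0,"z":-0.175,"spin":0},{"x":0,"y":0,"z":-0.175,"spin":0}]'
```

```text
time: 20.45
ee_pos: [0.5268, -0.26, 0.199]
eef_rot: [0.677, 0.736, 0.0, 0.002]
ft_force: [0.5, -0.4, 0.1]
width: 0.05
time: 21.95
ee_pos: [0.5184, 0.3579, 0.1952]
eef_rot: [0.814, 0.581, -0.001, 0.0]
ft_force: [0.3, -0.3, 0.5]
width: 0.0503
time: 22.7
ee_pos: [0.5191, 0.3582, 0.0219]
eef_rot: [0.814, 0.581, 0.0, 0.0]
ft_force: [0.5, 0.5, 0.4]
width: 0.0501
```

```bash
python3 -m creep '[{"x":0,"y":0,"z":-0.006,"spin":0},{"x":0,"y":0,"z":-0.011,"spin":0},{"x":0,"y":0,"z":-0.011,"spin":0}]';python3 -m creep '[{"x":0,"y":0,"z":0,"spin":0},{"x":0,"y":0,"z":0,"spin":0},{"x":0,"y":0,"z":0,"spin":0},{"x":0,"y":0,"z":0,"spin":0},{"x":0,"y":0,"z":0,"spin":0}]' 0 12;python3 -m creep '[{"x":0,"y":0,"z":0.02,"spin":0},{"x":0,"y":0,"z":0.06,"spin":0},{"x":0,"y":0,"z":0.11,"spin":0},{"x":0,"y":0,"z":0.16,"spin":0},{"x":0,"y":0,"z":0.18,"spin":0},{"x":0,"y":0,"z":0.18,"spin":0}]'
```

```text
time: 23.08
ee_pos: [0.5185, 0.3583, 0.0101]
eef_rot: [0.814, 0.581, -0.0, 0.0]
ft_force: [0.3, 0.7, -0.1]
width: 0.0499
time: 23.7
ee_pos: [0.5187, 0.3584, 0.0104]
eef_rot: [0.814, 0.581, 0.0, -0.0]
ft_force: [-0.8, 0.4, 1.2]
width: 0.0277
time: 24.45
ee_pos: [0.519, 0.3588, 0.1921]
eef_rot: [0.814, 0.581, 0.001, 0.0]
ft_force: [0.6, -0.1, -1.2]
width: 0.028
```

```bash
python3 -m creep '[{"x":0.015,"y":-0.722,"z":0,"spin":23.7},{"x":0.015,"y":-0.722,"z":0,"spin":23.7},{"x":0.015,"y":-0.722,"z":0,"spin":23.7},{"x":0.015,"y":-0.722,"z":0,"spin":23.7},{"x":0.015,"y":-0.722,"z":0,"spin":23.7},{"x":0.015,"y":-0.722,"z":0,"spin":23.7},{"x":0.015,"y":-0.722,"z":0,"spin":23.7},{"x":0.015,"y":-0.722,"z":0,"spin":23.7},{"x":0.015,"y":-0.722,"z":0,"spin":23.7},{"x":0.015,"y":-0.722,"z":0,"spin":23.7},{"x":0.015,"y":-0.722,"z":0,"spin":23.7},{"x":0.015,"y":-0.722,"z":0,"spin":23.7}]';python3 -m creep '[{"x":0,"y":0,"z":0,"spin":0},{"x":0,"y":0,"z":0,"spin":0},{"x":0,"y":0,"z":-0.05,"spin":0},{"x":0,"y":0,"z":-0.1,"spin":0},{"x":0,"y":0,"z":-0.14,"spin":0},{"x":0,"y":0,"z":-0.16,"spin":0},{"x":0,"y":0,"z":-0.17,"spin":0},{"x":0,"y":0,"z":-0.177,"spin":0},{"x":0,"y":0,"z":-0.177,"spin":0}]'
```

```text
time: 25.95
ee_pos: [0.5316, -0.3672, 0.1878]
eef_rot: [0.679, 0.735, -0.001, -0.002]
ft_force: [-0.1, 0.7, 0.4]
width: 0.0277
time: 27.08
ee_pos: [0.5341, -0.3638, 0.0141]
eef_rot: [0.677, 0.736, 0.0, 0.001]
ft_force: [-0.0, 1.2, 0.5]
width: 0.0279
```

```bash
python3 -m creep '[{"x":0,"y":0,"z":0,"spin":0},{"x":0,"y":0,"z":0,"spin":0},{"x":0,"y":0,"z":0,"spin":0},{"x":0,"y":0,"z":0.05,"spin":0},{"x":0,"y":0,"z":0.1,"spin":0},{"x":0,"y":0,"z":0.15,"spin":0},{"x":0,"y":0,"z":0.2,"spin":0},{"x":0,"y":0.06,"z":0.2,"spin":0},{"x":0,"y":0.12,"z":0.2,"spin":0},{"x":0,"y":0.18,"z":0.2,"spin":0},{"x":0,"y":0.18,"z":0.2,"spin":0}]' 0.06; python3 - <<'E'
from h import *
p,W,c=cam("scene"); s=r.read_state(); e=s['ee_pos'];q=s['eef_rot']; print(e,s['width'],s['joint_positions'][6])
a=2*np.arctan2(q[1],q[0]); j=np.array([np.cos(a),np.sin(a)]); t=np.array([-j[1],j[0]])
rel=W[...,:2]-e[:2]; J=rel@j; T=rel@t
for dz in np.arange(-.004,.08,.006):
    k=(abs(J)<.11)&(abs(T)<.045)&(abs(W[...,2]-e[2]-dz)<.003)
    if k.sum():
        o=[]
        for sg in(1,-1):
            jj=(J*sg)[k&(J*sg>0)]; tt=T[k&(J*sg>0)]
            if len(jj):o.append((jj.min().round(3),jj.max().round(3),tt.min().round(3),tt.max().round(3)))
        print(round(dz,3),o)
p2=p[40:260,120:360]; cv2.imwrite("pics/s7.png",cv2.resize(p2,None,fx=2.5,fy=2.5))
E
```

```text
time: 28.45
ee_pos: [0.5342, -0.1779, 0.2143]
eef_rot: [0.674, 0.739, 0.0, 0.0]
ft_force: [-0.3, -1.1, 0.4]
width: 0.0596
[ 0.53387698 -0.18146567  0.2139221 ] 0.05984020556512207 1.706895546345745
-0.004 [(np.float64(0.034), np.float64(0.034), np.float64(-0.009), np.float64(-0.009)), (np.float64(0.029), np.float64(0.029), np.float64(-0.009), np.float64(-0.009))]
0.002 [(np.float64(0.033), np.float64(0.042), np.float64(-0.014), np.float64(0.01)), (np.float64(0.026), np.float64(0.036), np.float64(-0.012), np.float64(0.008))]
0.008 [(np.float64(0.033), np.float64(0.042), np.float64(-0.013), np.float64(0.008)), (np.float64(0.026), np.float64(0.036), np.float64(-0.013), np.float64(0.008))]
0.014 [(np.float64(0.033), np.float64(0.042), np.float64(-0.012), np.float64(0.009)), (np.float64(0.027), np.float64(0.035), np.float64(-0.013), np.float64(0.008))]
0.02 [(np.float64(0.033), np.float64(0.042), np.float64(-0.012), np.float64(0.01)), (np.float64(0.026), np.float64(0.035), np.float64(-0.012), np.float64(0.008))]
0.026 [(np.float64(0.034), np.float64(0.044), np.float64(-0.013), np.float64(
[... 544 characters left out ...]
p.float64(-0.013), np.float64(0.007))]
0.05 [(np.float64(0.033), np.float64(0.048), np.float64(-0.013), np.float64(-0.006)), (np.float64(0.027), np.float64(0.042), np.float64(-0.014), np.float64(0.007))]
0.056 [(np.float64(0.03), np.float64(0.042), np.float64(-0.013), np.float64(0.002))]
0.062 [(np.float64(0.031), np.float64(0.039), np.float64(-0.014), np.float64(0.009))]
0.068 [(np.float64(0.082), np.float64(0.09), np.float64(-0.037), np.float64(0.002)), (np.float64(0.031), np.float64(0.079), np.float64(-0.037), np.float64(0.011))]
0.074 [(np.float64(0.039), np.float64(0.09), np.float64(-0.04), np.float64(0.032)), (np.float64(0.031), np.float64(0.082), np.float64(-0.04), np.float64(0.007))]
```

View pics/s7.png

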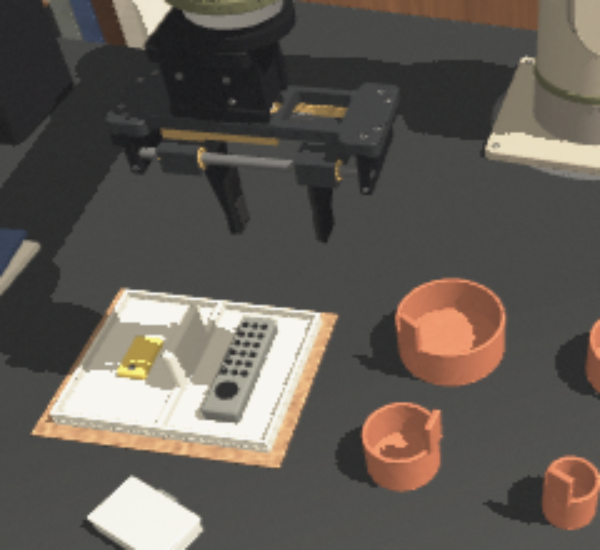

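The picture shows the fob (crop 140,355) and remote (240,370) lying in the upper tray. The finger backs are straight for 26 mm above the tips and 9 mm thick. I'll grip each dish from inside by spreading the fingers, with the jaws across the ear direction, because this stays clear of the outer dishes and their ears when nesting. Dish1 first.

```bash
python3 -m creep '[{"x":-0.097,"y":0.106,"z":0,"spin":-36.9},{"x":-0.097,"y":0.106,"z":0,"spin":-36.9},{"x":-0.097,"y":0.106,"z":0,"spin":-36.9},{"x":-0.097,"y":0.106,"z":0,"spin":-36.9},{"x":-0.097,"y":0.106,"z":0,"spin":-36.9},{"x":-0.097,"y":0.106,"z":0,"spin":-36.9}]' 0.06 30; python3 - <<'E'
from h import *
p,W,c=cam("scene");s=r.read_state();print(s['ee_pos'],s['eef_rot']);dishes(p,W)
E
```

```text
time: 29.25
ee_pos: [0.4368, -0.0784, 0.2134]
eef_rot: [0.875, 0.484, 0.0, -0.0]
ft_force: [0.3, -0.2, -0.4]
width: 0.0598
[ 0.43678134 -0.07814931  0.21328078] [ 8.75092942e-01  4.83954748e-01  2.26525652e-04 -3.05636431e-04]
dish c [ 0.4377 -0.0732  0.0519] ear [ 0.4838 -0.0993  0.0699] 68 yaw -29.5 r 0.0529 zmax 0.08
dish c [0.4293 0.1084 0.0418] ear [0.4415 0.1491 0.0714] 46 yaw 73.3 r 0.0425 zmax 0.079
dish c [ 0.5868 -0.0787  0.032 ] ear [ 0.593  -0.0471  0.0714] 63 yaw 79.0 r 0.0322 zmax 0.079
dish c [0.6027 0.0757 0.0227] ear [0.6234 0.0681 0.0703] 94 yaw -20.1 r 0.0221 zmax 0.08
```

Dish2 has just been knocked aside, to about (0.429,0.108). Dish1 hasn't moved. I'll descend into it and spread the fingers.

```bash
python3 -m creep '[{"x":0,"y":0.0045,"z":-0.05,"spin":0},{"x":0,"y":0.0045,"z":-0.1,"spin":0},{"x":0,"y":0.0045,"z":-0.14,"spin":0},{"x":0,"y":0.0045,"z":-0.17,"spin":0},{"x":0,"y":0.0045,"z":-0.187,"spin":0},{"x":0,"y":0.0045,"z":-0.19,"spin":0},{"x":0,"y":0.0045,"z":-0.19,"spin":0}]'; python3 -m creep '[{"x":0,"y":0,"z":0,"spin":0},{"x":0,"y":0,"z":0,"spin":0},{"x":0,"y":0,"z":0,"spin":0},{"x":0,"y":0,"z":0,"spin":0},{"x":0,"y":0,"z":0,"spin":0}]' 0.087 30; python3 -m creep '[{"x":0,"y":0,"z":0.01,"spin":0},{"x":0,"y":0,"z":0.03,"spin":0},{"x":0,"y":0,"z":0.05,"spin":0},{"x":0,"y":0,"z":0.05,"spin":0}]'; python3 - <<'E'
from h import *
p,W,c=cam("scene");dishes(p,W);dishes(p,W,zb=.05)
E
```

```text
time: 30.18
ee_pos: [0.4369, -0.0732, 0.0236]
eef_rot: [0.875, 0.484, 0.0, -0.0]
ft_force: [0.1, 0.1, -0.5]
width: 0.0602
time: 30.8
ee_pos: [0.4368, -0.0733, 0.0236]
eef_rot: [0.875, 0.484, 0.0, 0.0]
ft_force: [-1.9, -1.1, 5.3]
width: 0.0799
time: 31.3
ee_pos: [0.4373, -0.0734, 0.0744]
eef_rot: [0.875, 0.484, 0.001, 0.001]
ft_force: [0.5, -0.3, -2.3]
width: 0.0807
dish c [0.4295 0.1085 0.0418] ear [0.4417 0.1491 0.0721] 44 yaw 73.3 r 0.0423 zmax 0.08
dish c [ 0.5867 -0.0788  0.032 ] ear [ 0.593  -0.0471  0.071 ] 65 yaw 78.7 r 0.0323 zmax 0.08
dish c [0.6027 0.0757 0.0227] ear [0.6234 0.0679 0.0701] 95 yaw -20.8 r 0.022 zmax 0.079
dish c [ 0.4357 -0.0747  0.0543] ear [ 0.4853 -0.0943  0.1211] 89 yaw -21.5 r 0.0532 zmax 0.149
```

```bash
python3 -m creep '[{"x":0,"y":0,"z":0.05,"spin":0},{"x":0,"y":0,"z":0.09,"spin":0},{"x":0.01,"y":0.04,"z":0.09,"spin":5},{"x":0.02,"y":0.09,"z":0.09,"spin":10},{"x":0.03,"y":0.14,"z":0.09,"spin":15},{"x":0.04,"y":0.19,"z":0.09,"spin":18.2},{"x":0.05,"y":0.24,"z":0.09,"spin":18.2},{"x":0.064,"y":0.29,"z":0.09,"spin":18.2},{"x":0.064,"y":0.34,"z":0.09,"spin":18.2},{"x":0.064,"y":0.381,"z":0.09,"spin":18.2},{"x":0.064,"y":0.381,"z":0.09,"spin":18.2},{"x":0.064,"y":0.381,"z":0.09,"spin":18.2}]'; python3 - <<'E'
from h import *
p,W,c=cam("scene");s=r.read_state();print(s['ee_pos'],s['width']);dishes(p,W,zb=s['ee_pos'][2]-.0236)
E
```

```text
time: 32.85
ee_pos: [0.5004, 0.3073, 0.162]
eef_rot: [0.788, 0.616, -0.001, -0.0]
ft_force: [0.7, 0.2, -2.2]
width: 0.0805
[0.50075322 0.30663258 0.16226696] 0.07991714911568987
dish c [0.4687 0.2908 0.0158] ear [0.499  0.2665 0.2207] 3 yaw -38.7 r 0.0389 zmax 0.241
dish c [0.5012 0.3076 0.0529] ear [0.5525 0.2937 0.2071] 160 yaw -15.2 r 0.0532 zmax 0.217
```

```bash
python3 -m creep '[{"x":0,"y":0,"z":-0.04,"spin":2},{"x":0,"y":0,"z":-0.08,"spin":2},{"x":0,"y":0,"z":-0.11,"spin":2},{"x":0,"y":0,"z":-0.12,"spin":2},{"x":0,"y":0,"z":-0.128,"spin":2},{"x":0,"y":0,"z":-0.131,"spin":2},{"x":0,"y":0,"z":-0.132,"spin":2},{"x":0,"y":0,"z":-0.132,"spin":2}]';python3 -m creep '[{"x":0,"y":0,"z":0,"spin":0},{"x":0,"y":0,"z":0,"spin":0},{"x":0,"y":0,"z":0,"spin":0},{"x":0,"y":0,"z":0.03,"spin":0},{"x":0,"y":0,"z":0.08,"spin":0},{"x":0,"y":0,"z":0.13,"spin":0},{"x":-0.02,"y":-0.05,"z":0.15,"spin":0},{"x":-0.04,"y":-0.1,"z":0.15,"spin":0},{"x":-0.06,"y":-0.15,"z":0.15,"spin":0},{"x":-0.07,"y":-0.2,"z":0.15,"spin":0},{"x":-0.07,"y":-0.2,"z":0.15,"spin":0}]' 0.06; python3 - <<'E'
from h import *
for n in("scene","top"):
    p,W,c=cam(n);print(n);dishes(p,W);dishes(p,W,zb=.006)
s=r.read_state();print(s['ee_pos'],s['eef_rot'])
E
```

```text
time: 33.9
ee_pos: [0.5009, 0.308, 0.0318]
eef_rot: [0.777, 0.63, 0.0, 0.0]
ft_force: [-0.5, 0.6, -2.1]
width: 0.0803
time: 35.28
ee_pos: [0.4307, 0.1027, 0.1811]
eef_rot: [0.78, 0.626, -0.001, 0.002]
ft_force: [0.1, 0.0, 0.5]
width: 0.06
scene
dish c [0.4295 0.1085 0.0418] ear [0.4419 0.149  0.0718] 45 yaw 73.0 r 0.0423 zmax 0.079
dish c [0.5022 0.3071 0.0519] ear [0.5533 0.2962 0.0728] 135 yaw -12.1 r 0.0522 zmax 0.085
dish c [ 0.5866 -0.0786  0.0321] ear [ 0.5938 -0.0471  0.0708] 66 yaw 77.2 r 0.0323 zmax 0.081
dish c [0.6028 0.0755 0.0227] ear [0.6231 0.0679 0.0698] 95 yaw -20.7 r 0.0217 zmax 0.079
dish c [0.4304 0.1095 0.0422] ear [0.4411 0.1491 0.0737] 39 yaw 75.0 r 0.041 zmax 0.079
dish c [0.5018 0.3079 0.0525] ear [0.5531 0.296  0.0757] 112 yaw -13.1 r 0.0527 zmax 0.085
dish c [ 0.5876 -0.0769  0.0321] ear [ 0.5929 -0.0471  0.0736] 54 yaw 79.8 r 0.0303 zmax 0.081
dish c [0.6033 0.0748 0.023 ] ear [0.623  0.0682 0.0724] 76 yaw -18.7 r 0.0208 zmax 0.079
top
dish c [0.6009 0.0757 0.0216] ear [0.6203 0.0666 0.0744] 35 yaw -25.1 r 0.0215 zmax 0.082
dish c [ 0.586  -0.081   0.0319] ear [ 0.5894 -0.0492  0.0751] 29 yaw 83.8 r 0.0319 zmax 0.081
dish c [0.4933 0.3078 0.058 ] ear [0.5444 0.2857 0.1083] 30 yaw -23.3 r 0.0556 zmax 0.545
dish c [0.6006 0.0755 0.0213] ear [0.6204 0.0665 0.0748] 34 yaw -24.5 r 0.0217 zmax 0.082
dish c [ 0.5854 -0.0805  0.0321] ear [ 0.5898 -0.0492  0.0758] 28 yaw 82.1 r 0.0316 zmax 0.081
[0.43085405 0.10678629 0.18148795] [ 7.77787590e-01  6.28526545e-01 -1.14244977e-04  9.13700328e-04]
```

```bash
python3 -m creep '[{"x":-0.002,"y":0.002,"z":0,"spin":57},{"x":-0.002,"y":0.002,"z":0,"spin":57},{"x":-0.002,"y":0.002,"z":0,"spin":57},{"x":-0.002,"y":0.002,"z":0,"spin":57},{"x":-0.002,"y":0.002,"z":0,"spin":57},{"x":-0.002,"y":0.002,"z":0,"spin":57},{"x":-0.002,"y":0.002,"z":0,"spin":57}]' 0.042; python3 -m creep '[{"x":0,"y":0,"z":-0.05,"spin":0},{"x":0,"y":0,"z":-0.09,"spin":0},{"x":0,"y":0,"z":-0.09,"spin":0}]'; python3 - <<'E'
from h import *
p,W,c=cam("scene");s=r.read_state();print(s['ee_pos'],s['eef_rot'],s['joint_positions'][6]);dishes(p,W)
cv2.imwrite("pics/s8.png",cv2.resize(p[60:280,240:540],None,fx=2.5,fy=2.5))
E
```

```text
time: 36.25
ee_pos: [0.4285, 0.1121, 0.1815]
eef_rot: [0.381, 0.925, 0.001, -0.0]
ft_force: [0.7, -0.2, -0.1]
width: 0.0418
time: 36.62
ee_pos: [0.4266, 0.1114, 0.0895]
eef_rot: [0.381, 0.924, 0.0, -0.003]
ft_force: [0.4, 0.3, 1.3]
width: 0.042
[0.42790281 0.11156561 0.09137316] [ 3.81445082e-01  9.24390199e-01  5.35110169e-04 -1.45684832e-03] 1.7753446885938884
dish c [0.4296 0.1085 0.0417] ear [0.4415 0.1482 0.072 ] 46 yaw 73.3 r 0.0414 zmax 0.089
dish c [0.502  0.307  0.0519] ear [0.553  0.2961 0.0726] 135 yaw -12.0 r 0.0522 zmax 0.085
dish c [ 0.5865 -0.0787  0.0322] ear [ 0.5933 -0.047   0.0707] 68 yaw 77.9 r 0.0325 zmax 0.079
dish c [0.6027 0.0755 0.0227] ear [0.6232 0.0679 0.0701] 94 yaw -20.4 r 0.0219 zmax 0.08
```

View pics/s8.png

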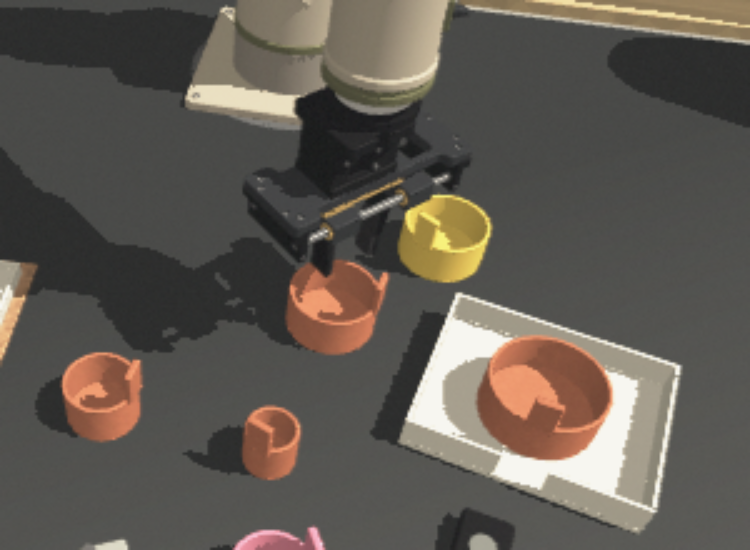

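Dish1 sits in the tray with its ear towards the notch (crop 545,410). The gripper is over dish2 (335,305) and clears the yellow dish. I'll descend into dish2.

```bash
python3 -m creep '[{"x":0.001,"y":-0.003,"z":0,"spin":0},{"x":0.001,"y":-0.003,"z":-0.03,"spin":0},{"x":0.001,"y":-0.003,"z":-0.055,"spin":0},{"x":0.001,"y":-0.003,"z":-0.067,"spin":0},{"x":0.001,"y":-0.003,"z":-0.067,"spin":0}]'; python3 -m creep '[{"x":0,"y":0,"z":0,"spin":0},{"x":0,"y":0,"z":0,"spin":0},{"x":0,"y":0,"z":0,"spin":0},{"x":0,"y":0,"z":0,"spin":0},{"x":0,"y":0,"z":0,"spin":0}]' 0.087 30; python3 -m creep '[{"x":0,"y":0,"z":0.01,"spin":0},{"x":0,"y":0,"z":0.04,"spin":0},{"x":0,"y":0,"z":0.09,"spin":0},{"x":0,"y":0,"z":0.14,"spin":0},{"x":0,"y":0,"z":0.14,"spin":0}]'; python3 - <<'E'
from h import *
p,W,c=cam("scene");s=r.read_state();print(s['ee_pos'],s['width']);dishes(p,W,zb=s['ee_pos'][2]-.0236)
E
```

```text
time: 37.3
ee_pos: [0.43, 0.1068, 0.0249]
eef_rot: [0.383, 0.924, 0.0, 0.0]
ft_force: [-1.4, 0.2, -0.1]
width: 0.042
time: 37.92
ee_pos: [0.4299, 0.1072, 0.0249]
eef_rot: [0.382, 0.924, 0.0, 0.0]
ft_force: [-2.5, 1.6, 7.3]
width: 0.0598
time: 38.55
ee_pos: [0.4315, 0.1066, 0.1671]
eef_rot: [0.383, 0.924, -0.0, 0.003]
ft_force: [0.1, -0.2, -3.7]
width: 0.0596
[0.43040097 0.10600988 0.16516285] 0.05978058622498102
dish c [0.4323 0.1057 0.0425] ear [0.4471 0.1455 0.2131] 66 yaw 69.6 r 0.0424 zmax 0.237
```

```bash
python3 -m creep '[{"x":0.035,"y":0.1,"z":0,"spin":-84},{"x":0.07,"y":0.201,"z":0,"spin":-84},{"x":0.07,"y":0.201,"z":0,"spin":-84},{"x":0.07,"y":0.201,"z":0,"spin":-84},{"x":0.07,"y":0.201,"z":0,"spin":-84},{"x":0.07,"y":0.201,"z":0,"spin":-84},{"x":0.07,"y":0.201,"z":0,"spin":-84},{"x":0.07,"y":0.201,"z":0,"spin":-84},{"x":0.07,"y":0.201,"z":0,"spin":-84},{"x":0.07,"y":0.201,"z":0,"spin":-84},{"x":0.07,"y":0.201,"z":0,"spin":-84}]'; python3 - <<'E'
from h import *
p,W,c=cam("scene");s=r.read_state();print(s['ee_pos'],s['width']);dishes(p,W,zb=s['ee_pos'][2]-.0249);dishes(p,W,zb=.006)
E
```

```text
time: 39.98
ee_pos: [0.499, 0.3078, 0.1631]
eef_rot: [0.901, 0.433, -0.001, 0.0]
ft_force: [0.1, 0.5, -2.5]
width: 0.06
[0.49916922 0.30778878 0.1633622 ] 0.05986329653854794
dish c [0.4903 0.3057 0.0316] ear [nan nan nan] 0 yaw nan r nan zmax 0.185
dish c [0.5002 0.3094 0.0442] ear [0.5435 0.3023 0.2073] 166 yaw -9.4 r 0.0439 zmax 0.218
dish c [0.5018 0.3076 0.0522] ear [0.5169 0.2948 0.1614] 1359 yaw -40.5 r 0.0198 zmax 0.218
dish c [ 0.5864 -0.0774  0.0328] ear [ 0.5926 -0.0472  0.0735] 55 yaw 78.5 r 0.0309 zmax 0.079
dish c [0.6038 0.0755 0.0231] ear [0.623  0.068  0.0729] 74 yaw -21.3 r 0.0206 zmax 0.08
```

```bash
python3 -m creep '[{"x":0.0015,"y":-0.0015,"z":0,"spin":-3},{"x":0.0015,"y":-0.0015,"z":-0.04,"spin":-3},{"x":0.0015,"y":-0.0015,"z":-0.06,"spin":-3},{"x":0.0015,"y":-0.0015,"z":-0.075,"spin":-3},{"x":0.0015,"y":-0.0015,"z":-0.09,"spin":-3},{"x":0.0015,"y":-0.0015,"z":-0.1,"spin":-3},{"x":0.0015,"y":-0.0015,"z":-0.11,"spin":-3},{"x":0.0015,"y":-0.0015,"z":-0.12,"spin":-3},{"x":0.0015,"y":-0.0015,"z":-0.125,"spin":-3},{"x":0.0015,"y":-0.0015,"z":-0.127,"spin":-3},{"x":0.0015,"y":-0.0015,"z":-0.127,"spin":-3}]'
```

```text
time: 41.4
ee_pos: [0.5012, 0.3064, 0.0374]
eef_rot: [0.913, 0.407, 0.0, -0.0]
ft_force: [0.2, -0.8, -1.6]
width: 0.0602
```

```bash
python3 -m creep '[{"x":0,"y":0,"z":0,"spin":0},{"x":0,"y":0,"z":0,"spin":0},{"x":0,"y":0,"z":0,"spin":0},{"x":0,"y":0,"z":0.03,"spin":0},{"x":0,"y":0,"z":0.08,"spin":0},{"x":0,"y":0,"z":0.14,"spin":0},{"x":0,"y":0,"z":0.14,"spin":0}]' 0.025; python3 -m creep '[{"x":0.085,"y":-0.386,"z":0,"spin":88},{"x":0.085,"y":-0.386,"z":0,"spin":88},{"x":0.085,"y":-0.386,"z":0,"spin":88},{"x":0.085,"y":-0.386,"z":0,"spin":88},{"x":0.085,"y":-0.386,"z":0,"spin":88},{"x":0.085,"y":-0.386,"z":0,"spin":88},{"x":0.085,"y":-0.386,"z":0,"spin":88},{"x":0.085,"y":-0.386,"z":0,"spin":88},{"x":0.085,"y":-0.386,"z":0,"spin":88},{"x":0.085,"y":-0.386,"z":0,"spin":88},{"x":0.085,"y":-0.386,"z":0,"spin":88}]'; python3 - <<'E'
from h import *
for n in("scene","top"):
    p,W,c=cam(n);print(n);dishes(p,W);
    k=terra(p)&(np.hypot(W[...,0]-.501,W[...,1]-.3075)<.037);print("inner floor z",np.nanpercentile(W[k][:,2],[10,50,90]).round(4))
    cv2.imwrite(f"pics/{n}9.png",p)
s=r.read_state();print(s['ee_pos'],s['joint_positions'][6])
p=cv2.imread("pics/scene9.png");cv2.imwrite("pics/s9.png",cv2.resize(p[60:280,240:540],None,fx=2.5,fy=2.5))
E
```

```text
time: 42.28
ee_pos: [0.5029, 0.3084, 0.1824]
eef_rot: [0.913, 0.407, 0.004, -0.0]
ft_force: [-0.3, 0.6, -0.3]
width: 0.0277
time: 43.65
ee_pos: [0.586, -0.0796, 0.177]
eef_rot: [0.375, 0.927, -0.0, -0.0]
ft_force: [-0.7, 0.3, 0.1]
width: 0.0251
scene
dish c [0.5062 0.3041 0.0465] ear [0.5369 0.293  0.0721] 263 yaw -19.9 r 0.0326 zmax 0.09
dish c [ 0.5867 -0.0788  0.032 ] ear [ 0.5928 -0.047   0.0709] 66 yaw 79.0 r 0.0323 zmax 0.079
dish c [0.6027 0.0758 0.0226] ear [0.6232 0.0681 0.07  ] 94 yaw -20.5 r 0.0219 zmax 0.08
inner floor z [0.0154 0.0171 0.0292]
top
dish c [0.6007 0.0756 0.0215] ear [0.6203 0.0669 0.0733] 37 yaw -24.0 r 0.0215 zmax 0.081
dish c [0.5001 0.3041 0.0495] ear [0.5228 0.2882 0.0703] 119 yaw -35.1 r 0.0278 zmax 0.091
inner floor z [0.0123 0.0158 0.0229]
[ 0.58605522 -0.07951893  0.17718637] 2.1243250452693307
```

View pics/s9.png

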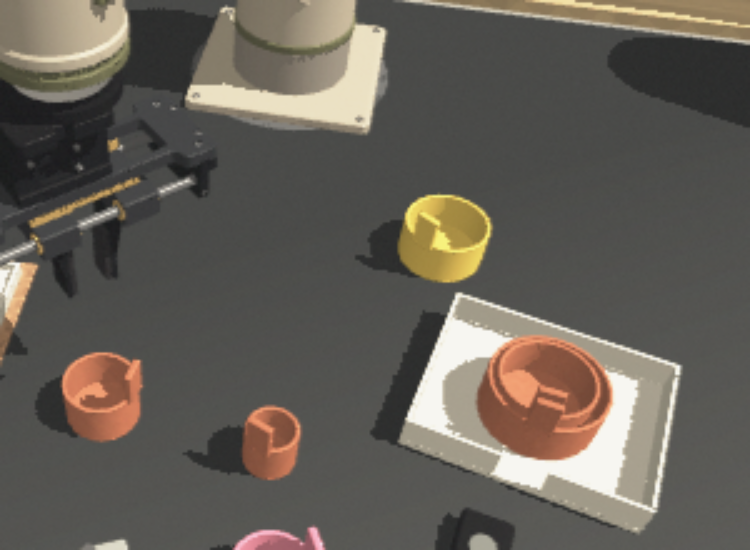

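Dish2 is nested flat: its floor is at z ≈ 0.016 and the ears line up at crop (548,400). Dish3 next.

```bash
python3 -m creep '[{"x":0,"y":0,"z":-0.05,"spin":0},{"x":0,"y":0,"z":-0.09,"spin":0},{"x":0,"y":0,"z":-0.12,"spin":0},{"x":0,"y":0,"z":-0.14,"spin":0},{"x":0,"y":0,"z":-0.152,"spin":0},{"x":0,"y":0,"z":-0.153,"spin":0}]'; python3 -m creep '[{"x":0,"y":0,"z":0,"spin":0},{"x":0,"y":0,"z":0,"spin":0},{"x":0,"y":0,"z":0,"spin":0},{"x":0,"y":0,"z":0,"spin":0},{"x":0,"y":0,"z":0,"spin":0}]' 0.087 30; python3 -m creep '[{"x":0,"y":0,"z":0.01,"spin":0},{"x":0,"y":0,"z":0.04,"spin":0},{"x":0,"y":0,"z":0.09,"spin":0},{"x":0,"y":0,"z":0.14,"spin":0},{"x":0,"y":0,"z":0.14,"spin":0}]';  python3 -m creep '[{"x":-0.085,"y":0.387,"z":0,"spin":-92},{"x":-0.085,"y":0.387,"z":0,"spin":-92},{"x":-0.085,"y":0.387,"z":0,"spin":-92},{"x":-0.085,"y":0.387,"z":0,"spin":-92},{"x":-0.085,"y":0.387,"z":0,"spin":-92},{"x":-0.085,"y":0.387,"z":0,"spin":-92},{"x":-0.085,"y":0.387,"z":0,"spin":-92},{"x":-0.085,"y":0.387,"z":0,"spin":-92},{"x":-0.085,"y":0.387,"z":0,"spin":-92},{"x":-0.085,"y":0.387,"z":0,"spin":-92},{"x":-0.085,"y":0.387,"z":0,"spin":-92}]'; python3 - <<'E'
from h import *
p,W,c=cam("scene");s=r.read_state();print(s['ee_pos'],s['width']);dishes(p,W,zb=s['ee_pos'][2]-.0249)
E
```

```text
time: 44.5
ee_pos: [0.5862, -0.0796, 0.0242]
eef_rot: [0.374, 0.927, 0.0, -0.0]
ft_force: [0.6, 0.6, 0.0]
width: 0.025
time: 45.12
ee_pos: [0.5867, -0.0796, 0.0251]
eef_rot: [0.374, 0.927, 0.0, 0.001]
ft_force: [-0.8, 0.5, 7.1]
width: 0.0377
time: 45.75
ee_pos: [0.588, -0.0793, 0.1686]
eef_rot: [0.374, 0.927, 0.001, 0.003]
ft_force: [0.1, 0.6, -1.3]
width: 0.0378
time: 47.12
ee_pos: [0.5009, 0.3071, 0.1639]
eef_rot: [0.926, 0.376, -0.0, 0.0]
ft_force: [-0.1, 0.8, -1.0]
width: 0.0372
[0.50099283 0.30710463 0.1640066 ] 0.03746732563546175
dish c [0.5036 0.3072 0.0327] ear [0.535  0.3004 0.2077] 158 yaw -12.1 r 0.0322 zmax 0.218
```

```bash
python3 -m creep '[{"x":-0.002,"y":0.0005,"z":0,"spin":-1},{"x":-0.002,"y":0.0005,"z":-0.04,"spin":-1},{"x":-0.002,"y":0.0005,"z":-0.06,"spin":-1},{"x":-0.002,"y":0.0005,"z":-0.075,"spin":-1},{"x":-0.002,"y":0.0005,"z":-0.09,"spin":-1},{"x":-0.002,"y":0.0005,"z":-0.1,"spin":-1},{"x":-0.002,"y":0.0005,"z":-0.11,"spin":-1},{"x":-0.002,"y":0.0005,"z":-0.116,"spin":-1},{"x":-0.002,"y":0.0005,"z":-0.12,"spin":-1},{"x":-0.002,"y":0.0005,"z":-0.122,"spin":-1},{"x":-0.002,"y":0.0005,"z":-0.122,"spin":-1}]'
```

```text
time: 48.55
ee_pos: [0.4992, 0.3079, 0.0424]
eef_rot: [0.93, 0.367, 0.0, -0.0]
ft_force: [-0.0, -0.1, -1.5]
width: 0.0375
```

```bash
python3 -m creep '[{"x":0,"y":0,"z":0,"spin":0},{"x":0,"y":0,"z":0,"spin":0},{"x":0,"y":0,"z":0,"spin":0},{"x":0,"y":0,"z":0.03,"spin":0},{"x":0,"y":0,"z":0.08,"spin":0},{"x":0,"y":0,"z":0.14,"spin":0},{"x":0,"y":0,"z":0.14,"spin":0}]' 0.015; python3 -m creep '[{"x":0.102,"y":-0.232,"z":0,"spin":24.4},{"x":0.102,"y":-0.232,"z":0,"spin":24.4},{"x":0.102,"y":-0.232,"z":0,"spin":24.4},{"x":0.102,"y":-0.232,"z":0,"spin":24.4},{"x":0.102,"y":-0.232,"z":0,"spin":24.4},{"x":0.102,"y":-0.232,"z":0,"spin":24.4},{"x":0.102,"y":-0.232,"z":-0.07,"spin":24.4},{"x":0.102,"y":-0.232,"z":-0.07,"spin":24.4},{"x":0.102,"y":-0.232,"z":-0.07,"spin":24.4}]' 0.004; python3 - <<'E'
from h import *
p,W,c=cam("scene");dishes(p,W);s=r.read_state();print(s['ee_pos'],s['width'])
k=terra(p)&(np.hypot(W[...,0]-.501,W[...,1]-.3075)<.027);print("inner floor z",np.nanpercentile(W[k][:,2],[10,50,90]).round(4))
e=s['ee_pos'];m=(np.hypot(W[...,0]-e[0],W[...,1]-e[1])<.04)&(W[...,2]>e[2]-.006)&(W[...,2]<e[2]+.02);print(W[m].min(0),W[m].max(0))
cv2.imwrite("pics/s10.png",cv2.resize(p[60:280,240:540],None,fx=2.5,fy=2.5))
E
```

```text
time: 49.42
ee_pos: [0.5009, 0.3098, 0.1873]
eef_rot: [0.93, 0.367, 0.004, -0.001]
ft_force: [0.2, 0.6, -0.6]
width: 0.0243
time: 50.55
ee_pos: [0.6008, 0.0775, 0.1132]
eef_rot: [0.831, 0.556, 0.0, -0.0]
ft_force: [-0.1, -0.3, 1.0]
width: 0.0039
dish c [0.5027 0.3069 0.0506] ear [0.5194 0.2938 0.0828] 889 yaw -38.1 r 0.0213 zmax 0.124
dish c [0.6028 0.0759 0.0227] ear [0.6232 0.068  0.0698] 94 yaw -21.3 r 0.0219 zmax 0.08
[0.60159975 0.07732042 0.11413752] 0.004070815484619318
inner floor z [0.0785 0.0934 0.1185]
[0.59739746 0.06291726 0.11199422] [0.61686611 0.09050765 0.13361373]
```

View pics/s10.png

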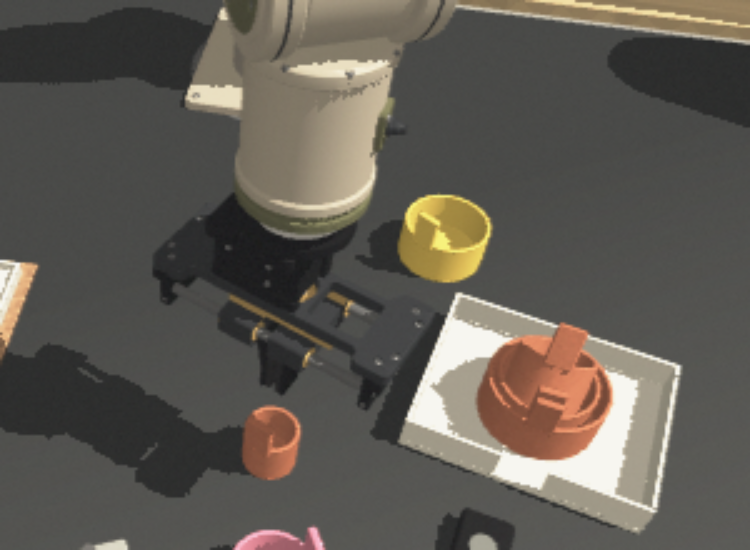

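Dish3 came up partly with the fingers and is now lying tilted in the nest, with its ear high at crop (567,345). I'll look closer before I fix it.

```bash
python3 -m creep '[{"x":0,"y":-0.03,"z":0.08,"spin":0},{"x":0,"y":-0.09,"z":0.08,"spin":0},{"x":0,"y":-0.15,"z":0.08,"spin":0},{"x":0,"y":-0.2,"z":0.08,"spin":0},{"x":0,"y":-0.2,"z":0.08,"spin":0}]'; python3 - <<'E'
from h import *
p,W,c=cam("scene");np.save("s11.npy",W);a=cv2.resize(p[160:250,410:510],None,fx=4,fy=4,interpolation=cv2.INTER_CUBIC)
q,V,d=cam("top");np.save("t11.npy",V);b=cv2.resize(q[180:270,150:250],None,fx=4,fy=4,interpolation=cv2.INTER_CUBIC)
cv2.imwrite("pics/c11.png",np.hstack([a,b]))
for w,i in((W,p),(V,q)):
    m=terra(i)&(np.hypot(w[...,0]-.501,w[...,1]-.3075)<.075)&(w[...,2]>.089)
    print(m.sum(),w[m].min(0).round(3),w[m].max(0).round(3),w[m].mean(0).round(3))
E
```

```text
time: 51.22
ee_pos: [0.6014, -0.1301, 0.1943]
eef_rot: [0.834, 0.552, 0.0, 0.002]
ft_force: [0.3, 0.9, -0.3]
width: 0.0041
261 [0.496 0.28  0.089] [0.546 0.324 0.124] [0.511 0.302 0.106]
118 [0.495 0.275 0.089] [0.545 0.324 0.128] [0.509 0.3   0.107]
```

View pics/c11.png

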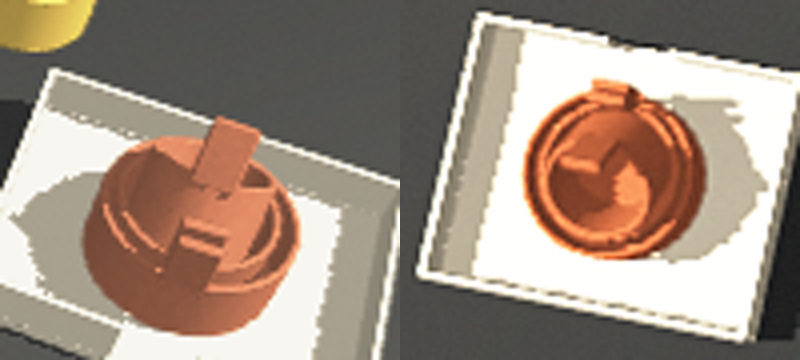

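The left view shows dish3's ear face at (225,150), leaning back over the nest. Dish3 is tipped towards −x and wedged inside dish2, while dish1 and dish2 still look flat with their ears aligned at (200,240). I'll measure the tilt.

```bash
python3 - <<'E'
import numpy as np
for n in("s11","t11"):
    W=np.load(n+".npy"); m=(np.hypot(W[...,0]-.501,W[...,1]-.3075)<.05)&(W[...,2]>.092)
    P=W[m]; c=P.mean(0); u,s,v=np.linalg.svd(P-c); print(n,len(P),c.round(4),(s/np.sqrt(len(P))).round(4)); print(v.round(2))
    a=np.radians(-12.9);e=np.array([np.cos(a),np.sin(a)]);f=np.array([-e[1],e[0]])
    # profile in tray frame grid: max z
    X=(W[...,:2]-[.501,.3075])@e;Y=(W[...,:2]-[.501,.3075])@f
    for x in np.arange(-.06,.061,.01):
        print(f"{x*1000:4.0f}",[ (lambda k:int(1000*np.nanmax(W[...,2][k])) if k.any() else -1)((abs(X-x)<.005)&(abs(Y-y)<.005)) for y in np.arange(-.05,.051,.01)])
E
```

```text
s11 229 [0.5094 0.3023 0.108 ] [0.0109 0.0075 0.0018]
[[ 0.47 -0.17 -0.86]
 [-0.27 -0.96  0.05]
 [ 0.84 -0.21  0.5 ]]
 -60 [7, -1, -1, -1, -1, -1, -1, -1, -1, -1, -1]
 -50 [7, -1, -1, 52, 53, -1, -1, 52, 51, -1, -1]
 -40 [6, 51, -1, 64, 63, -1, -1, -1, 54, 52, -1]
 -30 [51, 53, 70, 66, 58, -1, -1, 69, -1, 52, 52]
 -20 [53, 58, 76, -1, -1, -1, -1, 71, 75, 55, 52]
 -10 [53, 80, 81, -1, -1, -1, -1, -1, 81, 57, 52]
   0 [57, 82, 87, -1, 123, 123, 123, 88, 84, 58, 54]
  10 [57, 66, 90, 93, 119, 118, 117, 92, 75, 57, 50]
  20 [53, 57, 79, 92, 102, 103, 96, 87, 58, 56, 52]
  30 [53, 56, 63, 74, 82, 79, 77, 66, 58, 52, 50]
  40 [8, 54, 56, 58, 89, 91, 90, 58, 52, 52, 9]
  50 [9, 8, 53, 53, 88, 87, 85, 53, 50, 8, 8]
  60 [6, 7, 7, 7, 79, 82, 78, 8, 6, 7, 9]
t11 106 [0.5081 0.3005 0.1091] [0.0126 0.0085 0.0031]
[[-0.49  0.26  0.83]
 [ 0.41  0.91 -0.05]
 [ 0.77 -0.31  0.55]]
 -60 [12, 11, 8, 9, 9, 9, 9, 8, 9, 8, 9]
 -50 [7, 12, 48, 51, 52, 52, 53, 51, 9, 12, 12]
 -40 [11, 53, 52, 64, 64, 65, 61, 57, 56, 50, 9]
 -30 [51, 55, 72, 66, 61, 59, 65, 71, 57, 54, 4]
 -20 [53, 76, 74, 54, 44, 49, 51, 73, 75, 54, 51]
 -10 [57, 79, 79, 39, 36, 36, 39, 81, 80, 60, 53]
   0 [56, 84, 93, 119, 125, 127, 121, 85, 85, 59, 51]
  10 [57, 70, 91, 102, 118, 120, 118, 93, 58, 61, 53]
  20 [51, 57, 86, 94, 102, 99, 99, 79, 59, 56, 52]
  30 [51, 55, 65, 77, 83, 82, 76, 62, 57, 53, -1]
  40 [10, 51, 60, 59, 89, 88, 92, 56, 55, 48, 12]
  50 [9, 8, 50, 54, 89, 87, 85, 50, 7, 12, 12]
  60 [8, 10, 10, 8, 81, 80, 8, 8, 9, 9, 11]
```

Dish3 is tipped about 29° towards −x, with the bottom edge under its ear caught on dish2's rim. I'll pinch its ear across the 24 mm width, lift it out, let it swing upright on the open table, then grip it from inside again and nest it with a longer release.

```bash
python3 -m creep '[{"x":-0.095,"y":0.433,"z":0,"spin":10},{"x":-0.095,"y":0.433,"z":0,"spin":10},{"x":-0.095,"y":0.433,"z":0,"spin":10},{"x":-0.095,"y":0.433,"z":0,"spin":10},{"x":-0.095,"y":0.433,"z":0,"spin":10},{"x":-0.095,"y":0.433,"z":0,"spin":10},{"x":-0.095,"y":0.433,"z":0,"spin":10},{"x":-0.095,"y":0.433,"z":0,"spin":10},{"x":-0.095,"y":0.433,"z":0,"spin":10},{"x":-0.095,"y":0.433,"z":0,"spin":10},{"x":-0.095,"y":0.433,"z":0,"spin":10}]' 0.04 40; python3 -m creep '[{"x":0,"y":0,"z":-0.04,"spin":0},{"x":0,"y":0,"z":-0.065,"spin":0},{"x":0,"y":0,"z":-0.08,"spin":0},{"x":0,"y":0,"z":-0.09,"spin":0},{"x":0,"y":0,"z":-0.09,"spin":0}]'
```

```text
time: 52.7
ee_pos: [0.5068, 0.3075, 0.1924]
eef_rot: [0.781, 0.625, 0.0, 0.0]
ft_force: [0.1, -0.0, -0.2]
width: 0.0403
time: 53.32
ee_pos: [0.5062, 0.3087, 0.1022]
eef_rot: [0.78, 0.625, -0.0, -0.0]
ft_force: [-0.5, 0.4, 0.4]
width: 0.0397
```

```bash
python3 -m creep '[{"x":0,"y":-0.004,"z":0,"spin":0},{"x":0,"y":-0.004,"z":0,"spin":0}]' && python3 -m creep '[{"x":0,"y":0,"z":0,"spin":0},{"x":0,"y":0,"z":0,"spin":0},{"x":0,"y":0,"z":0,"spin":0},{"x":0,"y":0,"z":0,"spin":0},{"x":0,"y":0,"z":0,"spin":0}]' 0 40;  python3 -m creep '[{"x":0,"y":0,"z":0.01,"spin":0},{"x":0,"y":0,"z":0.03,"spin":0},{"x":0,"y":0,"z":0.06,"spin":0},{"x":0,"y":0,"z":0.1,"spin":0},{"x":0,"y":0,"z":0.13,"spin":0},{"x":0,"y":0,"z":0.13,"spin":0}]'; python3 - <<'E'
from h import *
p,W,c=cam("scene"); 
for n,(a,b) in {"d2":(.050,.062)}.items():
    m=terra(p)&(np.hypot(W[...,0]-.501,W[...,1]-.3075)<.047)&(W[...,2]>a)&(W[...,2]<b); print(n,m.sum(),circ(W[m][:,:2]).round(4))
m=terra(p)&(np.hypot(W[...,0]-.501,W[...,1]-.3075)<.06)&(W[...,2]>.062)&(W[...,2]<.1);print("ears",W[m].mean(0).round(4))
k=terra(p)&(np.hypot(W[...,0]-.501,W[...,1]-.3075)<.035)&(W[...,2]<.1);print("floor",np.nanpercentile(W[k][:,2],[10,50,90]).round(4))
cv2.imwrite("pics/s12.png",cv2.resize(p[80:260,340:540],None,fx=3.5,fy=3.3))
E
```

```text
time: 53.58
ee_pos: [0.5066, 0.3046, 0.103]
eef_rot: [0.78, 0.625, 0.0, 0.0]
ft_force: [0.3, 0.5, -0.1]
width: 0.0401
time: 54.2
ee_pos: [0.5061, 0.3049, 0.1023]
eef_rot: [0.78, 0.626, 0.0, -0.0]
ft_force: [0.9, 0.1, 1.0]
width: 0.0235
time: 54.95
ee_pos: [0.5068, 0.306, 0.236]
eef_rot: [0.78, 0.626, 0.003, 0.0]
ft_force: [0.8, 0.9, -0.8]
width: 0.0233
d2 275 [0.5016 0.3043 0.0418]
ears [0.5496 0.2965 0.079 ]
floor [0.0152 0.0167 0.0183]
```

View pics/s12.png

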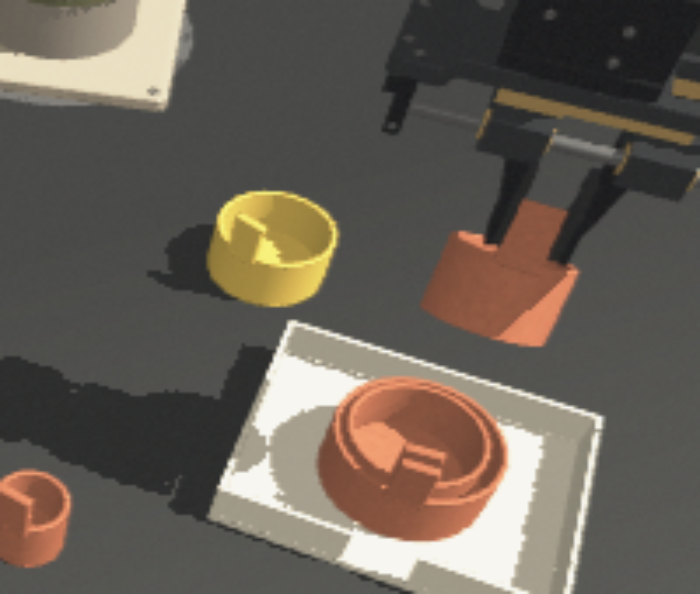

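Dish3 hangs from its ear (crop 530,250), and dish1 and dish2 are undisturbed (dish2's floor is at 0.0167). I'll take it to the open table near (0.48,0.05) and roll it upright.

```bash
python3 -m creep '[{"x":-0.01,"y":-0.06,"z":0,"spin":0},{"x":-0.02,"y":-0.12,"z":0,"spin":0},{"x":-0.027,"y":-0.18,"z":0,"spin":0},{"x":-0.027,"y":-0.23,"z":0,"spin":0},{"x":-0.027,"y":-0.256,"z":0,"spin":0},{"x":-0.027,"y":-0.256,"z":-0.05,"spin":0},{"x":-0.027,"y":-0.256,"z":-0.1,"spin":0},{"x":-0.027,"y":-0.256,"z":-0.13,"spin":0},{"x":-0.027,"y":-0.256,"z":-0.145,"spin":0},{"x":-0.027,"y":-0.256,"z":-0.145,"spin":0}]'; python3 - <<'E'
from h import *
p,W,c=cam("scene");s=r.read_state();e=s['ee_pos'];print(e,s['width'])
m=terra(p)&(np.hypot(W[...,0]-e[0]+.02,W[...,1]-e[1])<.08);print("min z",np.percentile(W[m][:,2],[0,1,3,50,99]),W[m].min(0),W[m].max(0))
E
```

```text
time: 56.25
ee_pos: [0.4786, 0.0489, 0.0868]
eef_rot: [0.78, 0.626, -0.0, -0.001]
ft_force: [-0.2, -0.3, -1.6]
width: 0.0235
[0.47931936 0.04906035 0.08782495] 0.02360933348243525
min z [-0.00079533  0.03056991  0.03568103  0.06089994  0.1079641 ] [ 0.39862115 -0.01121355 -0.00079533] [0.51147312 0.08474528 0.40965516]
```

```bash
python3 -m creep '[{"x":0,"y":0,"z":-0.012,"spin":0},{"x":0.008,"y":-0.002,"z":-0.015,"spin":0},{"x":0.014,"y":-0.003,"z":-0.019,"spin":0},{"x":0.0195,"y":-0.0045,"z":-0.023,"spin":0},{"x":0.025,"y":-0.0055,"z":-0.028,"spin":0},{"x":0.029,"y":-0.0065,"z":-0.033,"spin":0},{"x":0.032,"y":-0.0075,"z":-0.036,"spin":0},{"x":0.032,"y":-0.0075,"z":-0.036,"spin":0}]'; python3 - <<'E'
from h import *
p,W,c=cam("scene");s=r.read_state();e=s['ee_pos'];print(e,s['width']);dishes(p,W)
m=terra(p)&(np.hypot(W[...,0]-.48,W[...,1]-.05)<.05)&(W[...,2]>.036)&(W[...,2]<.06)
a=np.radians(-12.9);X=(W[m][:,:2]-[.48,.05])@[np.cos(a),np.sin(a)]
for x in np.arange(-.045,.035,.01):
    k=abs(X-x)<.005
    if k.any():print(round(x,3),W[m][k][:,2].max().round(4),k.sum())
E
```

```text
time: 57.3
ee_pos: [0.5164, 0.0409, 0.0545]
eef_rot: [0.781, 0.625, 0.004, 0.003]
ft_force: [8.3, -2.9, 13.6]
width: 0.0232
[0.51630273 0.04089066 0.05460226] 0.023270318748829056
dish c [0.4904 0.0451 0.0321] ear [0.5212 0.0393 0.0712] 86 yaw -10.7 r 0.0314 zmax 0.129
dish c [0.5066 0.3042 0.0464] ear [0.5367 0.2933 0.072 ] 266 yaw -19.8 r 0.0321 zmax 0.09
dish c [0.6028 0.0757 0.0227] ear [0.6232 0.068  0.0695] 96 yaw -20.6 r 0.0218 zmax 0.08
-0.015 0.0416 3
-0.005 0.0473 8
0.005 0.0479 7
0.015 0.0484 10
0.025 0.0488 17
```

It's upright and pressed on the table. I'll release and lift.

```bash
python3 -m creep '[{"x":0,"y":0,"z":0.001,"spin":0},{"x":0,"y":0,"z":0.001,"spin":0},{"x":0,"y":0,"z":0.001,"spin":0},{"x":0,"y":0,"z":0.001,"spin":0},{"x":0,"y":0,"z":0.001,"spin":0},{"x":0,"y":0,"z":0.05,"spin":0},{"x":0,"y":0,"z":0.11,"spin":0},{"x":0,"y":0.05,"z":0.13,"spin":0},{"x":0,"y":0.11,"z":0.13,"spin":0},{"x":0,"y":0.15,"z":0.13,"spin":0},{"x":0,"y":0.15,"z":0.13,"spin":0}]' 0.04; python3 - <<'E'
from h import *
for n in("scene","top"):
    p,W,c=cam(n);print(n);dishes(p,W)
s=r.read_state();print(s['ee_pos'],s['width'],s['joint_positions'][6])
E
```

```text
time: 58.72
ee_pos: [0.51, 0.1952, 0.1814]
eef_rot: [0.778, 0.628, 0.001, -0.001]
ft_force: [-0.4, 0.1, -0.3]
width: 0.0401
scene
dish c [0.4899 0.0458 0.0321] ear [0.5216 0.0399 0.0694] 90 yaw -10.5 r 0.0322 zmax 0.079
dish c [0.5064 0.3043 0.0466] ear [0.5373 0.2928 0.072 ] 264 yaw -20.5 r 0.033 zmax 0.091
dish c [0.6027 0.0756 0.0227] ear [0.6232 0.0681 0.0702] 93 yaw -20.2 r 0.0219 zmax 0.079
top
dish c [0.6007 0.0757 0.0217] ear [0.6204 0.0664 0.0738] 35 yaw -25.2 r 0.0217 zmax 0.081
dish c [0.4884 0.0447 0.0316] ear [0.519  0.0383 0.0735] 35 yaw -11.9 r 0.0313 zmax 0.081
[0.51099815 0.19110362 0.18100529] 0.0400058374647739 0.6999680807799231
```

```bash
python3 -m creep '[{"x":-0.022,"y":-0.146,"z":0,"spin":0.5},{"x":-0.022,"y":-0.146,"z":0,"spin":0.5},{"x":-0.022,"y":-0.146,"z":0,"spin":0.5},{"x":-0.022,"y":-0.146,"z":0,"spin":0.5},{"x":-0.022,"y":-0.146,"z":-0.06,"spin":0.5},{"x":-0.022,"y":-0.146,"z":-0.08,"spin":0.5},{"x":-0.022,"y":-0.146,"z":-0.08,"spin":0.5}]' 0.025
```

```text
time: 59.7
ee_pos: [0.4884, 0.046, 0.1007]
eef_rot: [0.777, 0.629, -0.001, -0.001]
ft_force: [-0.0, -0.8, -0.2]
width: 0.0248
```

```bash
python3 -m creep '[{"x":0.0005,"y":-0.0005,"z":-0.03,"spin":0},{"x":0.0005,"y":-0.0005,"z":-0.055,"spin":0},{"x":0.0005,"y":-0.0005,"z":-0.07,"spin":0},{"x":0.0005,"y":-0.0005,"z":-0.076,"spin":0},{"x":0.0005,"y":-0.0005,"z":-0.076,"spin":0}]'; python3 -m creep '[{"x":0,"y":0,"z":0,"spin":0},{"x":0,"y":0,"z":0,"spin":0},{"x":0,"y":0,"z":0,"spin":0},{"x":0,"y":0,"z":0,"spin":0},{"x":0,"y":0,"z":0,"spin":0}]' 0.087 30; python3 -m creep '[{"x":0,"y":0,"z":0.01,"spin":0},{"x":0,"y":0,"z":0.04,"spin":0},{"x":0,"y":0,"z":0.09,"spin":0},{"x":0,"y":0,"z":0.14,"spin":0},{"x":0.012,"y":0.2,"z":0.14,"spin":0},{"x":0.012,"y":0.262,"z":0.14,"spin":0},{"x":0.012,"y":0.262,"z":0.14,"spin":0},{"x":0.012,"y":0.262,"z":0.14,"spin":0},{"x":0.012,"y":0.262,"z":0.14,"spin":0},{"x":0.012,"y":0.262,"z":0.14,"spin":0},{"x":0.012,"y":0.262,"z":0.14,"spin":0},{"x":0.012,"y":0.262,"z":0.14,"spin":0}]';python3 - <<'E'
from h import *
p,W,c=cam("scene");s=r.read_state();print(s['ee_pos'],s['eef_rot'],s['width']);dishes(p,W,zb=s['ee_pos'][2]-.0249)
rr=np.hypot(W[...,0]-.5015,W[...,1]-.308)
for a,b,lo,hi,n in((.053,.060,.036,.0475,"d2"),(.046,.0545,.0475,.058,"d1")):
    m=terra(p)&(rr>lo)&(rr<hi)&(W[...,2]>a)&(W[...,2]<b);print(n,m.sum(),circ(W[m][:,:2]).round(4))
E
```

```text
time: 60.32
ee_pos: [0.49, 0.045, 0.0259]
eef_rot: [0.777, 0.629, 0.0, 0.0]
ft_force: [0.5, -0.2, 0.7]
width: 0.0249
time: 60.95
ee_pos: [0.4902, 0.0449, 0.0259]
eef_rot: [0.777, 0.629, 0.0, 0.0]
ft_force: [-0.3, 0.3, 6.4]
width: 0.0367
time: 62.45
ee_pos: [0.5023, 0.305, 0.1654]
eef_rot: [0.778, 0.628, -0.0, 0.0]
ft_force: [-0.2, 0.0, -1.0]
width: 0.0367
[0.5022212  0.30525696 0.16538721] [ 7.78179128e-01  6.28042267e-01 -3.42124104e-05  3.93073638e-04] 0.03706325628669413
dish c [0.5029 0.305  0.0326] ear [0.5335 0.2964 0.2085] 157 yaw -15.6 r 0.0318 zmax 0.219
d2 212 [0.5015 0.3044 0.0418]
d1 319 [0.5014 0.3068 0.0519]
```

```bash
python3 -m creep '[{"x":-0.0018,"y":-0.0005,"z":0,"spin":2},{"x":-0.0018,"y":-0.0005,"z":-0.04,"spin":2},{"x":-0.0018,"y":-0.0005,"z":-0.06,"spin":2},{"x":-0.0018,"y":-0.0005,"z":-0.075,"spin":2},{"x":-0.0018,"y":-0.0005,"z":-0.09,"spin":2},{"x":-0.0018,"y":-0.0005,"z":-0.1,"spin":2},{"x":-0.0018,"y":-0.0005,"z":-0.11,"spin":2},{"x":-0.0018,"y":-0.0005,"z":-0.116,"spin":2},{"x":-0.0018,"y":-0.0005,"z":-0.12,"spin":2},{"x":-0.0018,"y":-0.0005,"z":-0.123,"spin":2},{"x":-0.0018,"y":-0.0005,"z":-0.123,"spin":2}]'; python3 -m creep '[{"x":0,"y":0,"z":0,"spin":0},{"x":0,"y":0,"z":0,"spin":0},{"x":0,"y":0,"z":0,"spin":0},{"x":0,"y":0,"z":0,"spin":0},{"x":0,"y":0,"z":0,"spin":0},{"x":0,"y":0,"z":0,"spin":0}]' 0.025
```

```text
time: 63.88
ee_pos: [0.4999, 0.3064, 0.0424]
eef_rot: [0.766, 0.642, 0.0, -0.0]
ft_force: [-0.2, 0.4, -1.5]
width: 0.0368
time: 64.62
ee_pos: [0.4998, 0.3064, 0.0423]
eef_rot: [0.766, 0.642, 0.0, -0.0]
ft_force: [0.1, -0.2, -0.5]
width: 0.0326
```

```bash
python3 -m creep '[{"x":0,"y":0,"z":0,"spin":0},{"x":0,"y":0,"z":0,"spin":0},{"x":0,"y":0,"z":0,"spin":0},{"x":0,"y":0,"z":0,"spin":0}]'; python3 -m creep '[{"x":0,"y":0,"z":0,"spin":0},{"x":0,"y":0,"z":0,"spin":0},{"x":0,"y":0,"z":0,"spin":0},{"x":0,"y":0,"z":0,"spin":0}]' 0.022; python3 -c "
from h import *
print(r.read_state()['width'])"
```

```text
time: 65.12
ee_pos: [0.4998, 0.3064, 0.0423]
eef_rot: [0.766, 0.642, 0.0, -0.0]
ft_force: [0.2, 0.3, 0.4]
width: 0.0254
time: 65.62
ee_pos: [0.4998, 0.3064, 0.0423]
eef_rot: [0.766, 0.642, 0.0, -0.0]
ft_force: [0.4, 0.1, -0.4]
width: 0.0224
0.022426817918067107
```

The fingers were just slow to retract after spreading with the target set at 0.087, and last time I lifted too early. They've retracted to 0.022 now, so I'll lift and check.

```bash
python3 -m creep '[{"x":0,"y":0,"z":0.02,"spin":0},{"x":0,"y":0,"z":0.06,"spin":0},{"x":0,"y":0,"z":0.12,"spin":0},{"x":0,"y":0,"z":0.14,"spin":0},{"x":0.05,"y":-0.1,"z":0.14,"spin":-5},{"x":0.101,"y":-0.2,"z":0.14,"spin":-10},{"x":0.101,"y":-0.2305,"z":0.14,"spin":-12},{"x":0.101,"y":-0.2305,"z":0.14,"spin":-12},{"x":0.101,"y":-0.2305,"z":0.14,"spin":-12},{"x":0.101,"y":-0.2305,"z":0.07,"spin":-12},{"x":0.101,"y":-0.2305,"z":0.07,"spin":-12}]' 0.004; python3 - <<'E'
from h import *
p,W,c=cam("scene");s=r.read_state();print(s['ee_pos'],s['eef_rot'],s['width']);dishes(p,W)
rr=np.hypot(W[...,0]-.5015,W[...,1]-.305)
for a,b,lo,hi,n in((.058,.066,.026,.0365,"d3"),(.053,.060,.0375,.0475,"d2"),(.046,.0545,.0475,.058,"d1")):
    m=terra(p)&(rr>lo)&(rr<hi)&(W[...,2]>a)&(W[...,2]<b);print(n,m.sum(),circ(W[m][:,:2]).round(4))
k=terra(p)&(rr<.026)&(W[...,2]<.1);print("floor",np.nanpercentile(W[k][:,2],[10,50,90]).round(4))
m=terra(p)&(rr<.065)&(W[...,2]>.07);print("ears top z",W[m][:,2].max().round(4))
cv2.imwrite("pics/s13.png",cv2.resize(p[80:260,340:540],None,fx=3.5,fy=3.3))
E
```

```text
time: 67.0
ee_pos: [0.5982, 0.0759, 0.1094]
eef_rot: [0.829, 0.559, -0.003, -0.002]
ft_force: [-0.4, -0.5, 0.7]
width: 0.0044
[0.59912368 0.07633487 0.11075149] [ 0.82898167  0.55927207 -0.00165305 -0.0011873 ] 0.004165177731382303
dish c [0.5101 0.3029 0.0424] ear [0.5246 0.2928 0.0718] 468 yaw -34.7 r 0.0177 zmax 0.095
dish c [0.603  0.0758 0.0227] ear [0.6233 0.0681 0.0699] 94 yaw -20.9 r 0.0218 zmax 0.08
d3 158 [0.4993 0.3056 0.0317]
d2 183 [0.5011 0.3045 0.042 ]
d1 314 [0.5014 0.3068 0.0519]
floor [0.021  0.0218 0.0224]
ears top z 0.0952
```

View pics/s13.png

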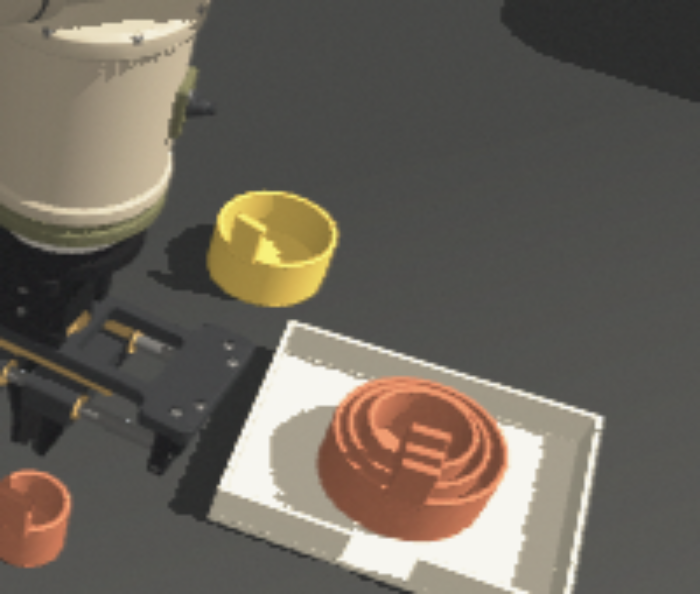

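Dish3 is nested flat (its floor is at 0.0218) with all three ears in line. That was my 15th picture. Dish4 next, with an opening target only slightly past contact.

```bash
python3 -m creep '[{"x":0.0025,"y":-0.0008,"z":0,"spin":0},{"x":0.0025,"y":-0.0008,"z":-0.02,"spin":0},{"x":0.0025,"y":-0.0008,"z":-0.04,"spin":0},{"x":0.0025,"y":-0.0008,"z":-0.055,"spin":0},{"x":0.0025,"y":-0.0008,"z":-0.07,"spin":0},{"x":0.0025,"y":-0.0008,"z":-0.08,"spin":0},{"x":0.0025,"y":-0.0008,"z":-0.085,"spin":0},{"x":0.0025,"y":-0.0008,"z":-0.085,"spin":0}]'; python3 -m creep '[{"x":0,"y":0,"z":0,"spin":0},{"x":0,"y":0,"z":0,"spin":0},{"x":0,"y":0,"z":0,"spin":0},{"x":0,"y":0,"z":0,"spin":0},{"x":0,"y":0,"z":0,"spin":0}]' 0.03 25; python3 -m creep '[{"x":0,"y":0,"z":0.01,"spin":0},{"x":0,"y":0,"z":0.04,"spin":0},{"x":0,"y":0,"z":0.09,"spin":0},{"x":0,"y":0,"z":0.15,"spin":0},{"x":0,"y":0,"z":0.15,"spin":0}]'
```

```text
time: 68.05
ee_pos: [0.6033, 0.0751, 0.0272]
eef_rot: [0.829, 0.559, 0.0, -0.0]
ft_force: [0.0, -0.4, 0.1]
width: 0.0041
time: 68.68
ee_pos: [0.6036, 0.0751, 0.0277]
eef_rot: [0.829, 0.559, 0.0, 0.0]
ft_force: [-0.3, -0.0, 5.5]
width: 0.0171
time: 69.3
ee_pos: [0.6054, 0.0761, 0.1824]
eef_rot: [0.829, 0.559, 0.003, 0.002]
ft_force: [0.4, 0.5, -2.0]
width: 0.0168
```

```bash
python3 -m creep '[{"x":-0.05,"y":0.06,"z":0,"spin":5},{"x":-0.1035,"y":0.16,"z":0,"spin":10},{"x":-0.1035,"y":0.23,"z":0,"spin":10},{"x":-0.1035,"y":0.23,"z":0,"spin":10},{"x":-0.1035,"y":0.23,"z":0,"spin":10},{"x":-0.1035,"y":0.23,"z":0,"spin":10},{"x":-0.1035,"y":0.23,"z":0,"spin":10},{"x":-0.1035,"y":0.23,"z":0,"spin":10}]'; python3 - <<'E'
from h import *
p,W,c=cam("scene");s=r.read_state();print(s['ee_pos'],s['width']);dishes(p,W,zb=s['ee_pos'][2]-.0277)
rr=np.hypot(W[...,0]-.5005,W[...,1]-.3055)
m=terra(p)&(rr>.026)&(rr<.0365)&(W[...,2]>.058)&(W[...,2]<.066);print("d3",m.sum(),circ(W[m][:,:2]).round(4))
E
```

```text
time: 70.3
ee_pos: [0.5006, 0.3035, 0.1771]
eef_rot: [0.778, 0.628, -0.0, 0.0]
ft_force: [-0.9, -0.2, -0.5]
width: 0.0168
[0.50045809 0.30375476 0.17717189] 0.016726189977418628
dish c [0.5029 0.3026 0.0225] ear [0.5242 0.2978 0.2183] 160 yaw -12.7 r 0.0219 zmax 0.228
d3 155 [0.4992 0.3057 0.0319]
```

```bash
python3 -m creep '[{"x":-0.0038,"y":0.003,"z":0,"spin":0},{"x":-0.0038,"y":0.003,"z":-0.03,"spin":0},{"x":-0.0038,"y":0.003,"z":-0.05,"spin":0},{"x":-0.0038,"y":0.003,"z":-0.07,"spin":0},{"x":-0.0038,"y":0.003,"z":-0.085,"spin":0},{"x":-0.0038,"y":0.003,"z":-0.1,"spin":0},{"x":-0.0038,"y":0.003,"z":-0.11,"spin":0},{"x":-0.0038,"y":0.003,"z":-0.118,"spin":0},{"x":-0.0038,"y":0.003,"z":-0.124,"spin":0},{"x":-0.0038,"y":0.003,"z":-0.128,"spin":0},{"x":-0.0038,"y":0.003,"z":-0.128,"spin":0}]'; python3 -m creep '[{"x":0,"y":0,"z":0,"spin":0},{"x":0,"y":0,"z":0,"spin":0},{"x":0,"y":0,"z":0,"spin":0},{"x":0,"y":0,"z":0,"spin":0},{"x":0,"y":0,"z":0,"spin":0},{"x":0,"y":0,"z":0,"spin":0},{"x":0,"y":0,"z":0,"spin":0},{"x":0,"y":0,"z":0,"spin":0},{"x":0,"y":0,"z":0,"spin":0},{"x":0,"y":0,"z":0,"spin":0}]' 0.005
```

```text
time: 71.72
ee_pos: [0.496, 0.3081, 0.0493]
eef_rot: [0.777, 0.629, 0.0, -0.0]
ft_force: [0.3, 0.0, -1.7]
width: 0.0165
time: 72.97
ee_pos: [0.496, 0.3081, 0.0493]
eef_rot: [0.777, 0.629, 0.0, -0.0]
ft_force: [0.4, 0.3, 0.2]
width: 0.0051
```

Released with the fingers retracted to 0.005. I'll lift straight up, move clear and check.

```bash
python3 -m creep '[{"x":0,"y":0,"z":0.02,"spin":0},{"x":0,"y":0,"z":0.06,"spin":0},{"x":0,"y":0,"z":0.12,"spin":0},{"x":0,"y":0,"z":0.16,"spin":0},{"x":0,"y":-0.06,"z":0.16,"spin":0},{"x":0,"y":-0.12,"z":0.16,"spin":0},{"x":0,"y":-0.18,"z":0.16,"spin":0},{"x":0,"y":-0.24,"z":0.16,"spin":0},{"x":0,"y":-0.3,"z":0.16,"spin":0},{"x":0,"y":-0.3,"z":0.16,"spin":0}]'; python3 - <<'E'
from h import *
p,W,c=cam("scene");a=cv2.resize(p[160:250,410:510],None,fx=4,fy=4,interpolation=cv2.INTER_CUBIC)
q,V,d=cam("top");b=cv2.resize(q[180:270,150:250],None,fx=4,fy=4,interpolation=cv2.INTER_CUBIC)
full=cv2.resize(p,(0,0),fx=.5,fy=.5)
o=np.zeros((560,800,3),np.uint8);o[:360,:400]=a;o[:360,400:]=b;o[360:560,:320]=full;cv2.imwrite("pics/c14.png",o)
ex=np.array([np.cos(np.radians(-12.9)),np.sin(np.radians(-12.9))]);ey=np.array([-ex[1],ex[0]])
for n,w,i in(("scene",W,p),("top",V,q)):
    rr=np.hypot(w[...,0]-.5,w[...,1]-.306); t=terra(i); z=w[...,2]
    for lo,hi,za,zb,k in((.019,.0245,.063,.07,"d4"),(.0265,.036,.058,.0655,"d3"),(.0375,.0465,.053,.060,"d2"),(.0475,.058,.046,.0545,"d1")):
        m=t&(rr>lo)&(rr<hi)&(z>za)&(z<zb)
        if m.sum()>10:
            P=w[m];Q=np.c_[P[:,:2]-P[:,:2].mean(0),np.ones(len(P))];g=np.linalg.lstsq(Q,P[:,2],rcond=None)[0]
            print(n,k,m.sum(),circ(P[:,:2]).round(4),"z",g[2].round(4),"slope",g[:2].round(3))
    k=t&(rr<.016)&(z<.1);print("floor",np.nanpercentile(z[k],[10,50,90]).round(4) if k.any() else None)
    X=(w[...,:2]-[.5,.306])@ex;Y=(w[...,:2]-[.5,.306])@ey
    for x0 in(.012,.0245,.0345,.045):
        m=t&(z>.074)&(X>x0)&(X<x0+.009)&(abs(Y)<.03);print(" ear",x0,"Y mid",((Y[m].min()+Y[m].max())/2).round(4) if m.any() else None,"zmax",z[m].max().round(3) if m.any() else None)
E
```

```text
time: 74.22
ee_pos: [0.4961, 0.003, 0.2102]
eef_rot: [0.78, 0.626, -0.0, 0.001]
ft_force: [0.2, 0.1, -0.2]
width: 0.0052
scene d4 71 [0.4985 0.3067 0.0217] z 0.0659 slope [ 0.008 -0.003]
scene d3 137 [0.499  0.3058 0.0319] z 0.0612 slope [-0.015 -0.004]
scene d2 183 [0.501  0.3047 0.042 ] z 0.0561 slope [-0.    -0.001]
scene d1 317 [0.5013 0.3067 0.052 ] z 0.0507 slope [-0.    -0.001]
floor [0.0964 0.0964 0.0964]
 ear 0.012 Y mid 0.0006 zmax 0.1
 ear 0.0245 Y mid 0.0007 zmax 0.095
 ear 0.0345 Y mid 0.0018 zmax 0.095
 ear 0.045 Y mid 0.0015 zmax 0.091
top d4 46 [0.498  0.3056 0.0216] z 0.0656 slope [0.001 0.008]
top d3 100 [0.4992 0.3045 0.0317] z 0.0609 slope [ 0.004 -0.015]
top d2 127 [0.5011 0.3034 0.0418] z 0.056 slope [-0.    -0.005]
top d1 164 [0.5007 0.3056 0.0515] z 0.05 slope [-0.009  0.005]
floor [0.0218 0.0256 0.0283]
 ear 0.012 Y mid -0.0004 zmax 0.101
 ear 0.0245 Y mid -0.0013 zmax 0.096
 ear 0.0345 Y mid -0.0003 zmax 0.09
 ear 0.045 Y mid 0.0012 zmax 0.089
```

View pics/c14.png

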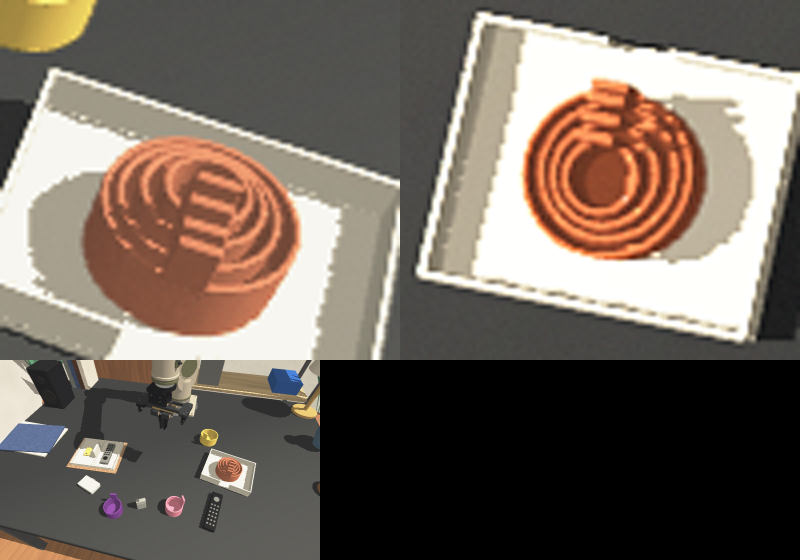

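The last picture shows all four dishes nested flat with their ears in one line towards the notch (left view, (210,220)), and the upper tray with the remote and fob on the mat. The bystanders are in place, so I'll hand in.

```bash
python3 -c "
from h import *
print(r.close_job())"
```

```text
the job is handed in; nothing more can be done
None
```

I finished the whole task and handed it in at about 74 s of the 210 s allowed; handing in gives no verdict. The upper tray is on the mat with the grey remote and fob in it. All four dishes are nested in the lower tray with their ears towards the notch.

**Dishes (last camera check):**
- **Fit:** Rim heights were 50.5, 56, 61 and 66 mm, so each dish stands flat 5 mm above the next. Neighbouring centres are within about 3 mm.
- **Ears:** All the ears were in line within about 2 mm, pointing at the notched side.

**Upper tray:** I set it down about 4 mm from the mat's middle. At the end I checked the tray, remote and fob only by eye in the picture, not by measuring.

**What went wrong on the way:**
- **Fingertip height:** The camera showed the tips about 23 mm higher than `nose_length` implies. The first grasp of the remote closed above it; I corrected for this afterwards.
- **Dish2 knocked:** It was knocked aside partway through, so I found it again before picking it up.
- **Dish3 tipped:** I lifted away too early on the first nesting, because the fingers retract slowly after gripping from inside. I pulled it out by its ear, stood it up on the table and nested it again. Dish1 and dish2 stayed flat.

The black remote, ornament, pill case and coloured look-alikes were never touched on purpose and looked in place in the last picture.

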